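# Fit the earthing band clamp on the barbed stub

## Robot

A 6-joint arm with a two-finger parallel gripper is mounted at the origin on a cart in front of the work surface, level with it; the furniture and walls round the work are solid. World frame = base frame: x ahead of the robot, y to its left, z up, the work surface at z = 0. Lengths are in m, angles in rad, forces in N, time in s.
With the tool pointing down it reaches from about 0.35 to 0.85 m from the base axis. Payload 8.1 kg.
Tool frame: the origin (TCP) lies between the finger pads; the fingertips stand 11 mm ahead of it and the grasp point (between the pads) lies 8 mm behind it; y points along the fingers, x is the direction in which the jaws open and shut, and the axes are right-handed (so a half turn about y gives the same grasp; the last joint's range is limited). The gripper opens to 93 mm and grips with 3 to 60 N. Pads are 15 mm wide; open, the fingers measure 128 mm over their backs; the gripper's body (75 mm by 188 mm) begins 65 mm behind the grasp point.
Start: joints at [-1.416, 0.13, 1.488, -0, 1.523, -0.085], TCP at [0.143, -0.583, 0.23] pointing down, gripper open.
Joint ranges: [-2.96, 2.96], [-0.89, 2.26], [0.02, 2.5], [-1.34, 4.48], [0, 2.73], [-2.66, 2.66]. Speed limits (rad/s): [2.39, 2.39, 2.79, 3.14, 3.14, 3.14].

## Interface

Orientations are given as a rotation vector (axis times angle).
In Python, from plant import readout, optics, robot gives the robot as it stands.
- The arm moves only by the shell command python3 -m creep 'ROWS' [FORCE]. ROWS is JSON, a list that holds one entry, the list of rows, each a list of 7 numbers: the closure, from 0 (fully open) to 1 (shut), then the shift along the tool's x, y, z in cm, then the turn, a rotation vector about the tool's x, y, z in degrees. In form: [[[grip, x, y, z, wx, wy, wz], ...]]. A call has exactly 8 rows; each row shifts and turns the pose as measured when the row begins, along the tool's axes as they then stand; what a row does not reach is not made up. A row lasts 1/10 s, in which the tool goes at most 50 mm and 8.59 degrees, less where a joint would pass 70% of its speed; a pose out of reach is approached as far as the arm can. A call is refused whole if a number of a shift passes 5 or a number of a turn 8.59, either way. A call with a gripper value outside its range is refused whole. The fingers move at their own pace and stop on an object; FORCE is the grip in N (left out, the last holds). Time passes only in rows, so rows that do not move let the fingers close, or fill a call up. It gives the time, the measured TCP pose, the force and the opening at its end, in the units of the state.
- readout.read_state(): the state, without advancing time (a new reading comes with each control period).
- optics.read_camera(name): name is "side" or "top" or "wrist"; returns a dict with "frame" (384x512x3 uint8, red, green, blue), "depth" (384x512 float32, m along the optical axis (not along the pixel's ray), 0 where there is no reading), "intrinsics" (3x3 intrinsics, pixels), "dist_coeffs" ([k1, k2, p1, p2, k3] as OpenCV has them; the pictures are not rectified), "R" (3x3) and "t" (3): a world point X has camera coordinates R X + t. Camera axes: x right, y down, z forward; pixel columns grow to the right and rows downward; lengths in m; the calibration is good to about 2 mm. A picture is of the moment at which its call begins.
- robot.close_job(): hands the job in, once; it reports no verdict.
The state is a dict: "t": time; "q": joint angles; "dq": joint speeds; "joint_torque": joint torques, N m; "tool_pos": TCP position; "orientation": TCP orientation; "force": force on the tool from outside, world axes, zero at the start; "wrist_torque": the same for the moment, N m; "opening": finger opening in m.
Only numpy, scipy, OpenCV 4.12 (cv2) and the standard library are available. Lean on these libraries where they do the work, as an engineer would, in place of code of your own. Each camera call takes 0.05 s, during which the arm holds its last target. There are 200 camera calls.

## Task

Fit the loose earthing band clamp on the brass barbed stub: slide its band down over the barbs, housing between the two steel pins, until it lies flat and fully home on the aluminium shoulder, without ramming it. Then turn its red knob clockwise until the band is snug: stop when the turning gets clearly stiffer, do not overtighten. Let go, and leave the other things where they are.

Things in the scene. Friction and masses are not known exactly. Their poses are not given: they have to be found in the camera images.
- clamp_base (a point): Loose earthing band clamp lying flat, 0.2 kg. Point: centre of the band at its underside, z up. Steel band 16 mm high, bore 43 mm across y; along x the slack far half reaches +24 mm, and a copper liner pad at the knob side stands at -24 to -19.5 mm, differing each time. A dark housing 18 mm wide runs along the clamp's -x to the knob (x = +29 to -84 mm overall). The knob draws in the far half.
- lug_top (a point): Middle of the top edge of the clamp's upright copper lug, the tab to carry it by: 8 mm thick along the clamp's y, 16 mm along its x, 33 mm from the band centre towards the knob, near the centre of mass; free from 16 to 54 mm above the clamp's underside. Axes as clamp_base.
- knob_mid (a point): Centre, half-way up, of the red round fluted knob with a white pointer line: 28 mm across, from 21 to 41 mm above the clamp's underside, axis upright, 66 mm from the band centre along the clamp's -x. This frame turns with the knob.
- screw (a joint): Knob angle (rad); grows clockwise seen from above, closing the band 4 mm per rad; stays where left. Friction about 0.15 N m while it turns. Slack at first (0 to 0.3); how much slack there is differs each time: the band meets the stub at 1.1 to 2.3 rad, then the torque climbs by some 0.05 N m every 0.1 rad. Snug: climbed by 0.1 to 0.2 N m; 0.25 or more is too much.
- stub_seat (a point): On the stub's axis at the shoulder's top, 30 mm above the bench, z up: clamp_base must come here, clamp's -x along this frame's -x. Fixed upright brass stub, 39 mm across at the seat; barbs 41 mm across 19 to 21 mm above this point and 39.6 mm across 32 to 33.5 mm above; tapers to 30 mm at the top, 48 mm above. Clamp must be within 0.25 rad of this yaw, 2 mm of this height.
- jaw: Moving half of the clamp's band (the side away from the knob); origin as clamp_base.
- clamp: The clamp with all its parts; origin as clamp_base.
- stub: The brass barbed stub; origin on its axis at bench height, axes as stub_seat.
- shoulder: Aluminium shoulder, 58 mm round, with a level rail 18 mm wide to x = -86 mm that carries the housing, and two steel fork pins 10 mm thick at x = -47 mm, 25 mm clear between them, tops 10 mm above the shoulder. Origin on the stub axis at bench height, axes as stub_seat. Stands on a grey base plate 150 x 76 x 12 mm.
- nozzle: Bystander: copper gas nozzle standing upright, 24 x 24 x 53 mm; origin at the centre of its underside.
- jar: Bystander: orange jar with white lid, 64 mm across, 67 mm high; origin at the centre of its underside.
- hex_key: Bystander: dark steel hex key lying flat, 104 x 39 x 10 mm; origin at the centre of its underside.
Not all that is in view belongs to the job. What is shaped like the clamp but purple is not meant.

How it is judged:
On the way:
1. the slack clamp lies flat and home on the shoulder, round the stub (horizontal distance between clamp_base and stub_seat below 0.007 m and z of clamp_base in the frame of stub_seat between -0.003 and 0.002 m and angle between clamp_base's own z axis and vertical below 0.08 rad and angle between the x axis of clamp_base and the x axis of stub_seat, either way round below 0.25 rad and contact force between jaw and stub below 8 N), for 0.2 s.
At the end, for the whole second after the job is handed in: clamp flat (tilt under 0.08 rad), underside within 2 mm of the shoulder, band centre within 7 mm of the stub axis, housing along the rail within 0.25 rad, moving half of the band pressing the stub with more than 20 N; clamp released and at rest (horizontal distance between clamp_base and stub_seat below 0.007 m and z of clamp_base in the frame of stub_seat between -0.003 and 0.002 m and angle between clamp_base's own z axis and vertical below 0.08 rad and angle between the x axis of clamp_base and the x axis of stub_seat, either way round below 0.25 rad and contact force between jaw and stub above 20 N and contact force between the fingers and clamp below 0.5 N and linear speed of clamp below 0.02 m/s); the robot touches nothing.
It fails at once if the clamp is rammed or pressed on the shoulder with more than 40 N (contact force between clamp and shoulder above 40 N).
It fails at once if the band is overtightened: its moving half presses the stub with more than 95 N (contact force between jaw and stub above 95 N).
It fails at once if one of the three bystanders is moved by more than 20 mm (distance of any of nozzle, jar, hex_key from where it was at the start of the episode above 0.02 m).
It also fails if it takes over 72 s, if anything falls off the work surface, if the arm or the gripper's body presses on something with over 40 N, if the wrist force passes 120 N, or if a joint passes its speed limit or range.

## Working session

There is one attempt and no reset: what is moved stays moved. The work goes in short steps, Python scripts to look and compute and a shell command to move; the robot and the scene stay as the last step left them, time stands still between calls to the robot, and variables do not carry over. Pictures are saved under pics/ and viewed, about 8 in all and at most 12, crops included, and the job is handed in when it is done.

```bash
ls; mkdir -p pics; cat > h.py <<'E'
import numpy as np, cv2
from plant import readout, optics, robot
from scipy.spatial.transform import Rotation as Ro
def cam(n,save=None):
    c=optics.read_camera(n)
    if save: cv2.imwrite(f'pics/{save}.png',c['frame'][:,:,::-1])
    return c
def cloud(c):
    "world point per pixel from depth"
    h,w=c['depth'].shape; u,v=np.meshgrid(np.arange(w),np.arange(h))
    p=cv2.undistortPoints(np.stack([u,v],-1).reshape(-1,1,2).astype(float),np.array(c['intrinsics']),np.array(c['dist_coeffs'])).reshape(h,w,2)
    P=np.dstack([p,np.ones((h,w))])*c['depth'][...,None]
    return (P-np.array(c['t']))@np.array(c['R'])
def onz(c,uv,z):
    "cast pixel ray(s) on plane z"
    p=cv2.undistortPoints(np.array(uv,float).reshape(-1,1,2),np.array(c['intrinsics']),np.array(c['dist_coeffs'])).reshape(-1,2)
    R=np.array(c['R']);o=-R.T@np.array(c['t']); d=np.c_[p,np.ones(len(p))]@R
    return o+d*((z-o[2])/d[:,2])[:,None]
E
python3 - <<'E'
from h import *
a=cam('top','top0');b=cam('side','side0');w=cam('wrist','w0')
for c in(a,b,w): print(-np.array(c['R']).T@c['t'],np.array(c['R'])[2])
cv2.imwrite('pics/all0.png',cv2.resize(np.vstack([np.hstack([a['frame'],b['frame']]),np.hstack([w['frame'],w['frame']*0])])[:,:,::-1],(800,600)))
s=readout.read_state();print(s)
print(Ro.from_rotvec(s['orientation']).as_matrix())
E
```

```text
pics
[ 0.35094183 -0.17127216  1.1262002 ] [ 0.1864509   0.00535245 -0.9824497 ]
[-0.14250649 -0.55460271  0.39388277] [ 0.8060136   0.46236779 -0.36953769]
[ 0.21261931 -0.5655821   0.38397543] [-0.25656621 -0.06116213 -0.96458954]
{'t': 0.15, 'q': array([-1.41638278e+00,  1.30989336e-01,  1.48904882e+00, -2.19425022e-05,
        1.52299632e+00, -8.54052510e-02]), 'dq': array([ 0.00243917, -0.00222152, -0.00235363,  0.00139053, -0.00104126,
       -0.00079311]), 'joint_torque': array([ 8.99674633e-04, -5.60475218e+01, -4.92336667e+01,  7.69526954e-02,
        3.05199204e-02, -7.87903332e-05]), 'tool_pos': array([ 0.14246013, -0.58239776,  0.22881661]), 'orientation': array([-1.3121454 ,  1.03147709, -1.02969274]), 'force': array([0.36170783, 0.16394699, 0.37618079]), 'wrist_torque': array([ 0.04658091, -0.02181159, -0.02493248]), 'opening': 0.09303539030752815}
[[ 2.37527470e-01 -2.43409326e-04  9.71380791e-01]
 [-9.71379757e-01  1.42129296e-03  2.37527573e-01]
 [-1.43843311e-03 -9.99998960e-01  1.01153229e-04]]
```

View pics/all0.png

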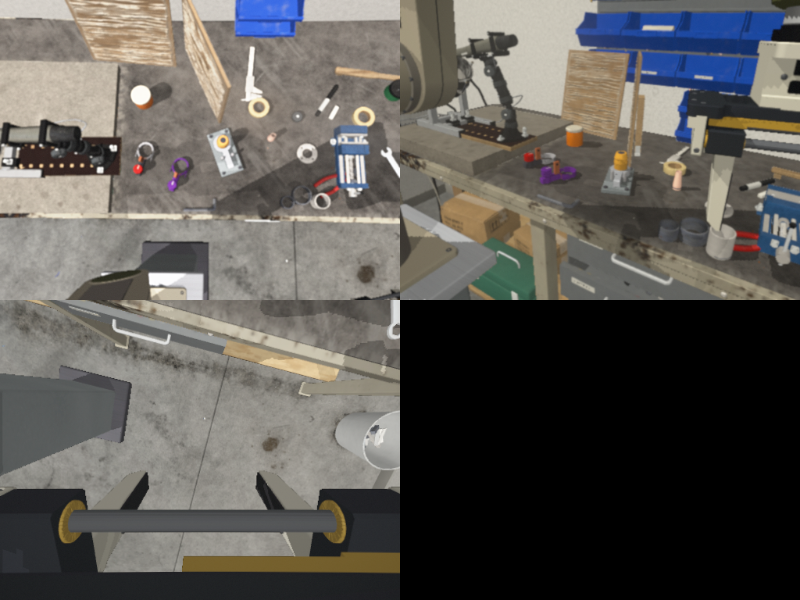

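The picture shows top (upper left), side and wrist views. In top view pixels the clamp is at ~(183,192) with the red knob at (177,218), the purple decoy at (228,215), the stub at (284,182), the jar at (180,123), and the nozzle at (346,177). Next I'll zoom in and measure.

```bash
python3 - <<'E'
from h import *
a=cam('top')
f=a['frame'];P=cloud(a)
cv2.imwrite('pics/crop1.png',cv2.resize(f[150:270,140:340],(800,480),interpolation=cv2.INTER_CUBIC)[:,:,::-1])
hsv=cv2.cvtColor(f,cv2.COLOR_RGB2HSV)
red=((hsv[...,0]<6)|(hsv[...,0]>174))&(hsv[...,1]>150)&(hsv[...,2]>60)
n,l,st,ce=cv2.connectedComponentsWithStats(red.astype(np.uint8))
for i in range(1,n):
    if st[i,4]>20: m=l==i; print('red',st[i],ce[i],onz(a,ce[i],.041),np.median(P[m],0))
for uv in [(183,192),(177,218),(284,182),(180,123),(346,177),(256,262),(285,140)]: print(uv,P[uv[1],uv[0]])
b=cam('side'); cv2.imwrite('pics/crop2.png',cv2.resize(b['frame'][150:270,140:340],(800,480),interpolation=cv2.INTER_CUBIC)[:,:,::-1])
E
```

```text
red [171 211  12  11  95] [176.41052632 216.68421053] [[0.47005608 0.05529519 0.041     ]] [0.46926144 0.05548486 0.04042296]
red [402 223  29  16 125] [415.16  229.784] [[ 0.44644452 -0.54059124  0.041     ]] [ 0.4508059  -0.54956799  0.01213905]
red [418 238  15  12  71] [425.66197183 244.01408451] [[ 0.41188104 -0.56436193  0.041     ]] [ 0.41351817 -0.57538383  0.01246266]
(183, 192) [5.39965376e-01 5.00299576e-02 1.25597072e-04]
(177, 218) [0.46665705 0.05342773 0.04202725]
(284, 182) [ 0.55496077 -0.21268359  0.0806202 ]
(180, 123) [0.7074026  0.0534654  0.06631771]
(346, 177) [ 0.57850328 -0.37280727  0.03850646]
(256, 262) [ 0.36133719 -0.14570939  0.00170671]
(285, 140) [ 0.64026292 -0.21141082  0.15407121]
```

View pics/crop1.png

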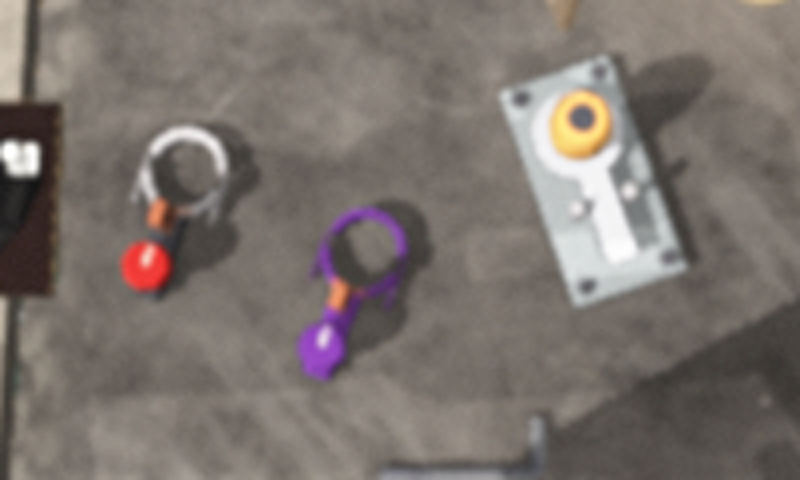

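View pics/crop2.png

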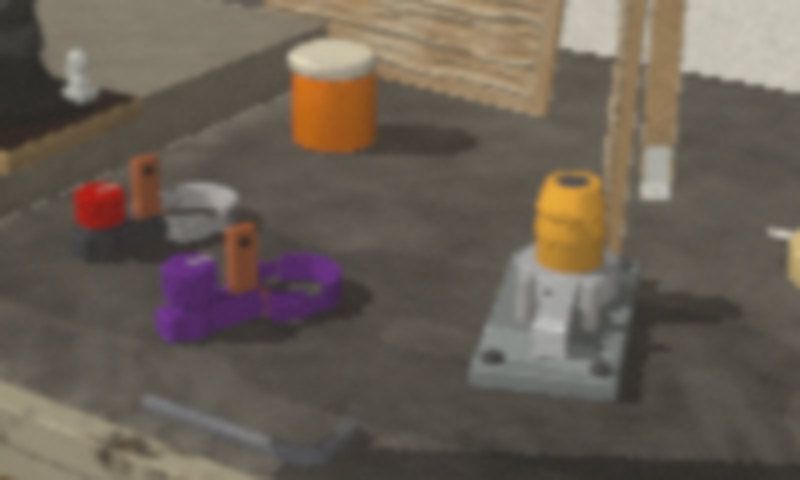

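Crop 1 shows the clamp ring centre at crop (186,167), lug (160,214), knob (147,267) and stub top (582,118); the plate corners are (500,93), (610,55), (687,268), (577,305) and the pins (580,208), (630,188). Crop 2 shows all of these upright, with boards behind the stub and another arm to the left of the clamp.

```bash
python3 - <<'E'
from h import *
a=cam('top');f=a['frame'];P=cloud(a);hsv=cv2.cvtColor(f,cv2.COLOR_RGB2HSV)
X,Y,Z=P[...,0],P[...,1],P[...,2]
full=lambda u,v:(u/4+140-.375,v/4+150-.375)
def show(n,c,z): r=onz(a,full(*c),z)[0]; print(n,r.round(4)); return r
k=show('knob',(147,267),.041);lug=show('lug',(160,214),.054);ring=show('ring',(186,167),.016)
# masks
H,S,V=[hsv[...,i].astype(int) for i in range(3)]
near=lambda p,r:(np.hypot(X-p[0],Y-p[1])<r)
m=near(lug,.03)&(Z>.047)&(H<20)&(S>80); v,u=np.nonzero(m&(H>5)); print('lugmask',len(u),onz(a,(u.mean(),v.mean()),.05))
m=(S<60)&(V>120)&near(ring,.04); v,u=np.nonzero(m); 
(el)=cv2.fitEllipse(np.c_[u,v].astype(np.float32)); print('ring ell',el[0],onz(a,el[0],.014))
m=(H>8)&(H<30)&(S>130)&(V>120); n,l,st,ce=cv2.connectedComponentsWithStats(m.astype(np.uint8))
for i in range(1,n):
    if st[i,4]>60: q=P[l==i];print('orange',st[i],ce[i],np.median(q,0).round(4))
s=near((.555,-.213),.04)&(Z>.07); print('stub top pts',P[s].mean(0),s.sum(),onz(a,full(582,118),.078))
C=np.array([onz(a,full(*c),.012)[0] for c in[(500,93),(610,55),(687,268),(577,305)]]);print(C.round(4),C.mean(0))
r=(C[2]+C[3]-C[0]-C[1])/2;print('plate len',np.linalg.norm(r),'yaw of +x',np.degrees(np.arctan2(-r[1],-r[0])))
pl=near(C.mean(0),.09)&(Z>.007)&(Z<.017);q=P[pl][:,:2].astype(np.float32);print('rect',cv2.minAreaRect(q))
sh=near((.54,-.22),.1)&(Z>.025)&(Z<.036);print('shoulder',cv2.minAreaRect(P[sh][:,:2].astype(np.float32)),sh.sum())
pp=[show('pin',c,.04) for c in((580,208),(630,188))]
d=k-ring;print('clamp +x yaw',np.degrees(np.arctan2(-d[1],-d[0])),np.linalg.norm(d[:2]))
# height map, 2cm cells
print('rows x .76..0.34, cols y .24..-.44 step 4cm: max z cm')
for x in np.arange(.76,.32,-.04):
    print('%.2f'%x,*['%3d'%(100*Z[(abs(X-x)<.02)&(abs(Y-y)<.02)].max(initial=-.01)) for y in np.arange(.24,-.45,-.04)])
E
```

```text
knob [0.4708 0.0554 0.041 ]
lug [0.5027 0.0464 0.054 ]
ring [0.5391 0.0389 0.016 ]
lugmask 23 [[0.50450984 0.04874946 0.05      ]]
ring ell (184.92649841308594, 192.1111297607422) [[0.53741463 0.04228869 0.014     ]]
orange [175 125  20  15 112] [186.23214286 134.27678571] [0.687  0.0421 0.0262]
stub top pts [ 0.56236785 -0.21424921  0.07789509] 159 [[ 0.56274062 -0.21551384  0.078     ]]
[[ 0.5921 -0.1643  0.012 ]
 [ 0.6188 -0.2365  0.012 ]
 [ 0.4784 -0.2866  0.012 ]
 [ 0.4535 -0.2158  0.012 ]] [ 0.53568307 -0.22579499  0.012     ]
plate len 0.14844308554832733 yaw of +x 20.015606939102955
rect ((0.5378463268280029, -0.23277464509010315), (0.1539737433195114, 0.11378532648086548), 21.107433319091797)
shoulder ((0.5566415786743164, -0.21844905614852905), (0.1548944115638733, 0.057437095791101456), 28.287521362304688) 335
pin [ 0.5123 -0.2162  0.04  ]
pin [ 0.5256 -0.2478  0.04  ]
clamp +x yaw -13.620160620299592 0.07020333596482287
rows x .76..0.34, cols y .24..-.44 step 4cm: max z cm
0.76   5   5   5   0   6   7   0   0   0   9  34  -1   0   1   1   1   0   0
0.72   5   5   5   0   7   7   0   0   0   0  34  34   0   1   2   2   0   0
0.68   5   5   5   5   7   7   0   0   0   0  20  34   0   0   2   2   0   2
0.64   5   5   5   0   0   0   0   0   0   0   0  34  33   0   2   2   0   2
0.60  16  19  19   5   0   0   0   0   0   0   1   6   6   0   0   5   5   0
0.56   6  39  33   7   1   2   2   0   0   0   1   8   8   1   0   5   4   0
0.52  37  39  38  38   1   5   1   1   2   0   0   4   4   1   0   0   0   0
0.48  36  39  37  37   4   5   0   2   5   2   0   1   3   2   0   0   0   0
0.44   6   6   8   6   4   4   0   4   5   0   0   1   1   0   0   0   0   3
0.40   5   5   5   5   0   0   0   4   4   0   0   0   0   0   0   0   3   3
0.36   5   5   5   5   0   0   0   0   1   1 112   1   0   0   0   0   3   3
```

```bash
python3 - <<'E'
from h import *
for n in('top','side'):
    a=cam(n);P=cloud(a).reshape(-1,3)
    P=P[(P[:,0]>.36)&(P[:,0]<.66)&(P[:,1]>.08)&(P[:,1]<.4)&(P[:,2]<.8)]
    for lo,hi in((.07,.12),(.12,.17),(.17,.22),(.22,.3),(.3,.45)):
        q=P[(P[:,2]>lo)&(P[:,2]<hi)]
        print(n,lo,hi,len(q),[(round(x,2),q[abs(q[:,0]-x)<.01][:,1].min(initial=9).round(3)) for x in np.arange(.42,.62,.02)])
E
```

```text
top 0.07 0.12 766 [(np.float64(0.42), np.float64(9.0)), (np.float64(0.44), np.float64(0.344)), (np.float64(0.46), np.float64(0.145)), (np.float64(0.48), np.float64(0.131)), (np.float64(0.5), np.float64(0.126)), (np.float64(0.52), np.float64(0.119)), (np.float64(0.54), np.float64(0.119)), (np.float64(0.56), np.float64(9.0)), (np.float64(0.58), np.float64(9.0)), (np.float64(0.6), np.float64(0.278))]
top 0.12 0.17 392 [(np.float64(0.42), np.float64(9.0)), (np.float64(0.44), np.float64(9.0)), (np.float64(0.46), np.float64(0.159)), (np.float64(0.48), np.float64(0.131)), (np.float64(0.5), np.float64(0.134)), (np.float64(0.52), np.float64(0.148)), (np.float64(0.54), np.float64(9.0)), (np.float64(0.56), np.float64(9.0)), (np.float64(0.58), np.float64(9.0)), (np.float64(0.6), np.float64(0.211))]
top 0.17 0.22 358 [(np.float64(0.42), np.float64(9.0)), (np.float64(0.44), np.float64(9.0)), (np.float64(0.46), np.float64(9.0)), (np.float64(0.48), np.float64(0.141)), (np.float64(0.5), np.float64(0.16)), (np.float64(0.52), np.float64(0.16)), (np.float64(0.54), np.float64(0.166)), (np.float64(0.56), 
[... 2183 characters left out ...]
np.float64(0.46), np.float64(0.209)), (np.float64(0.48), np.float64(0.186)), (np.float64(0.5), np.float64(0.177)), (np.float64(0.52), np.float64(0.176)), (np.float64(0.54), np.float64(0.378)), (np.float64(0.56), np.float64(0.385)), (np.float64(0.58), np.float64(9.0)), (np.float64(0.6), np.float64(9.0))]
side 0.3 0.45 1865 [(np.float64(0.42), np.float64(9.0)), (np.float64(0.44), np.float64(9.0)), (np.float64(0.46), np.float64(9.0)), (np.float64(0.48), np.float64(0.175)), (np.float64(0.5), np.float64(0.124)), (np.float64(0.52), np.float64(0.123)), (np.float64(0.54), np.float64(0.175)), (np.float64(0.56), np.float64(9.0)), (np.float64(0.58), np.float64(9.0)), (np.float64(0.6), np.float64(9.0))]
```

```bash
cat >> h.py <<'E'
def target(yaw,tilt=0):
    "tool x level at yaw (deg), y down, tilt about tool x (deg)"
    c,s=np.cos(np.radians(yaw)),np.sin(np.radians(yaw))
    return Ro.from_matrix(np.array([[c,0,-s],[s,0,c],[0,-1,0]]))*Ro.from_rotvec([tilt,0,0],degrees=True)
def togo(pos,yaw=None,tilt=0):
    s=readout.read_state();R=Ro.from_rotvec(s['orientation'])
    x=R.as_matrix()[:,0]
    print('t',round(s['t'],2),'pos',np.round(s['tool_pos'],4),'yaw',np.degrees(np.arctan2(x[1],x[0])).round(2),'F',np.round(s['force'],1),'T',np.round(s['wrist_torque'],2),'open',round(s['opening'],4),'q6',round(s['q'][5],2))
    if yaw is not None: print('turn deg',(R.inv()*target(yaw,tilt)).as_rotvec(degrees=True).round(2))
    if pos is not None: print('shift cm',(100*R.inv().apply(np.array(pos)-s['tool_pos'])).round(2))
E
python3 -m creep '[[[0.3,0,0,0,0,-7.9,0],[0.5,0,0,0,0,-7.9,0],[0.5,0,0,0,0,-7.9,0],[0.5,0,0,0,0,-7.9,0],[0.5,0,0,0,0,-7.9,0],[0.5,0,0,0,0,-7.9,0],[0.5,0,0,0,0,-7.9,0],[0.5,0,0,0,0,-7.9,0]]]'
python3 - <<'E'
from h import *
togo((.50,-.04,.18),-13,20)
E
```

```text
t: 1.2
tool_pos: [0.1425, -0.5827, 0.2294]
orientation: [-1.565, 0.147, -0.147]
force: [-0.3, 0.7, 0.5]
opening: 0.0465
t 1.2 pos [ 0.1425 -0.5827  0.2294] yaw -10.7 F [-0.3  0.7  0.5] T [-0.06 -0.07 -0.03] open 0.0465 q6 -1.23
turn deg [19.98  2.28 -0.41]
shift cm [25.05  4.96 59.96]
```

```bash
python3 -m creep '[[[0.5,1.8,0,4.2,0,0,0],[0.5,1.8,0,4.2,0,0,0],[0.5,1.8,0,4.2,0,0,0],[0.5,1.8,0,4.2,0,0,0],[0.5,1.8,0,4.2,0,0,0],[0.5,1.8,0,4.2,0,0,0],[0.5,1.8,0,4.2,0,0,0],[0.5,1.8,0,4.2,0,0,0]]]'
python3 -m creep '[[[0.5,1.7,0,4.2,0,2.3,0],[0.5,1.7,0,4.2,0,0,0],[0.5,1.7,0,4.2,0,0,0],[0.5,1.7,0,4.2,0,0,0],[0.5,1.7,0,4,0,0,0],[0.5,0,0,2,6,0,0],[0.5,0,0,0,7,0,0],[0.5,0,0,0,7,0,0]]]'
python3 - <<'E'
from h import *
togo((.50,-.0,.12),-13,20)
c=cam('wrist','w1');cam('top','t1')
E
```

```text
t: 2.0
tool_pos: [0.3477, -0.2717, 0.2282]
orientation: [-1.566, 0.148, -0.149]
force: [0.9, 0.7, 0.4]
opening: 0.0466
t: 2.8
tool_pos: [0.4897, -0.0468, 0.2326]
orientation: [-1.209, 0.117, -0.192]
force: [-0.4, 0.1, -0.9]
opening: 0.0463
t 2.8 pos [ 0.4897 -0.0468  0.2326] yaw -12.07 F [-0.4  0.1 -0.9] T [-0.2  -0.01  0.03] open 0.0463 q6 -0.27
turn deg [-0.52  1.11  0.33]
shift cm [-0.11 12.22  0.54]
```

View pics/w1.png

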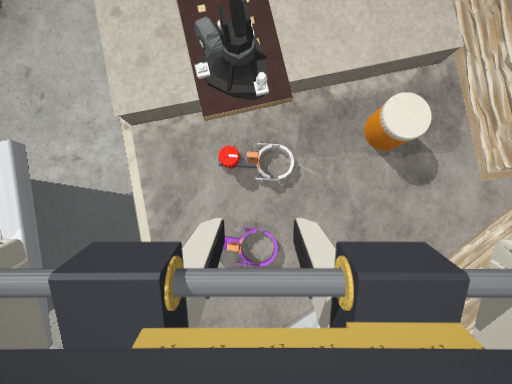

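The wrist view shows the red knob at (229,156), lug at (252,156), band at (275,162), and the purple decoy below. The clamp axis is roughly parallel to the jaw axis.

```bash
cat >> h.py <<'E'
def findclamp(c,zb=0.,guess=None,r=.12):
    "knob top centre, lug top, ring centre by colour and ray casting; zb = underside height"
    f=c['frame'];P=cloud(c);hsv=cv2.cvtColor(f,cv2.COLOR_RGB2HSV).astype(int);H,S,V=[hsv[...,i] for i in range(3)]
    red=((H<4)|(H>174))&(S>170)&(V>90)
    if guess is not None: red&=np.hypot(P[...,0]-guess[0],P[...,1]-guess[1])<r
    n,l,st,ce=cv2.connectedComponentsWithStats(cv2.morphologyEx(red.astype(np.uint8),cv2.MORPH_CLOSE,np.ones((5,5))))
    i=1+np.argmax(st[1:,4]);m=l==i
    mt=m&(abs(P[...,2]-zb-.041)<.006)
    v,u=np.nonzero(mt);k=onz(c,(u.mean(),v.mean()),zb+.041)[0]
    near=np.hypot(P[...,0]-k[0],P[...,1]-k[1])<.13
    lg=(H>=5)&(H<16)&(S>90)&near&(abs(P[...,2]-zb-.052)<.006)&(np.hypot(P[...,0]-k[0],P[...,1]-k[1])<.05)
    v,u=np.nonzero(lg);lug=onz(c,(u.mean(),v.mean()),zb+.054)[0] if len(u) else None
    rg=(S<50)&(V>110)&near&(abs(P[...,2]-zb-.013)<.006);v,u=np.nonzero(rg)
    ring=None
    if len(u)>20:
        q=onz(c,np.c_[u,v],zb+.016)[:,:2]; ring=np.array(cv2.minEnclosingCircle(q.astype(np.float32))[0])
    print('knob',k.round(4),st[i,4],'lug',None if lug is None else lug.round(4),lg.sum(),'ring',ring,len(u))
    if lug is not None: d=lug-k;print('yaw knob->lug',np.degrees(np.arctan2(d[1],d[0])).round(1),'dist',np.linalg.norm(d[:2]).round(4))
    if ring is not None: d=ring-k[:2];print('yaw knob->ring',np.degrees(np.arctan2(d[1],d[0])).round(1),'dist',np.linalg.norm(d).round(4))
    return k,lug,ring
E
python3 - <<'E'
from h import *
for n in('wrist','top','side'): print(n);findclamp(cam(n),guess=(.5,.05))
E
```

```text
wrist
knob [0.4708 0.0548 0.041 ] 360 lug [0.5022 0.0463 0.054 ] 80 ring [0.50721979 0.04502858] 399
yaw knob->lug -15.3 dist 0.0326
yaw knob->ring -15.0 dist 0.0378
top
knob [0.4711 0.0561 0.041 ] 104 lug [0.5039 0.0479 0.054 ] 22 ring [0.46998826 0.05538289] 115
yaw knob->lug -14.0 dist 0.0338
yaw knob->ring -146.7 dist 0.0013
side
knob [0.4615 0.0489 0.041 ] 114 lug [0.4928 0.0414 0.054 ] 24 ring [0.52157116 0.03093971] 119
yaw knob->lug -13.4 dist 0.0321
yaw knob->ring -16.6 dist 0.0627
```

```bash
python3 -m creep '[[[0.5,0.1,2,0,0,0,0],[0.5,0,2,0,0,2,0],[0.5,0,2,0,0,0,0],[0.5,0,2,0,0,0,0],[0.5,0,2,0,0,0,0],[0.5,0,1,0,0,0,0],[0.5,0,0,0,0,0,0],[0.5,0,0,0,0,0,0]]]'
python3 - <<'E'
from h import *
togo((.502,.044,.10),-14.5,20)
togo((.502,.044,.057),-14.5,20)
E
```

```text
t: 3.85
tool_pos: [0.5019, -0.0095, 0.1296]
orientation: [-1.232, 0.143, -0.213]
force: [0.4, -0.4, -0.0]
opening: 0.0464
t 3.85 pos [ 0.5019 -0.0095  0.1296] yaw -13.79 F [ 0.4 -0.4 -0. ] T [-0.16 -0.02  0.01] open 0.0464 q6 -0.21
turn deg [0.9  0.8  0.14]
shift cm [-1.29  4.49  3.95]
t 3.85 pos [ 0.5019 -0.0095  0.1296] yaw -13.79 F [ 0.4 -0.4 -0. ] T [-0.16 -0.02  0.01] open 0.0464 q6 -0.21
turn deg [0.9  0.8  0.14]
shift cm [-1.32  8.55  2.54]
```

```bash
python3 -m creep '[[[0.5,-0.4,1,1,0.9,0.8,0],[0.5,-0.5,1.5,1,0,0,0],[0.5,-0.4,1.5,0.5,0,0,0],[0.5,0,1.5,0,0,0,0],[0.5,0,1.2,0,0,0,0],[0.5,0,1,0,0,0,0],[0.5,0,0.5,0,0,0,0],[0.5,0,0.2,0,0,0,0]]]'
python3 - <<'E'
from h import *
togo((.502,.044,.057),-14.5,20)
c=cam('wrist','w2')
E
```

```text
t: 4.65
tool_pos: [0.5044, 0.0493, 0.0575]
orientation: [-1.214, 0.15, -0.229]
force: [-0.7, 1.2, -1.0]
opening: 0.0464
t 4.65 pos [0.5044 0.0493 0.0575] yaw -14.7 F [-0.7  1.2 -1. ] T [-0.19 -0.06  0.03] open 0.0464 q6 -0.16
turn deg [-0.07 -0.04  0.48]
shift cm [-0.1  -0.15 -0.56]
```

View pics/w2.png

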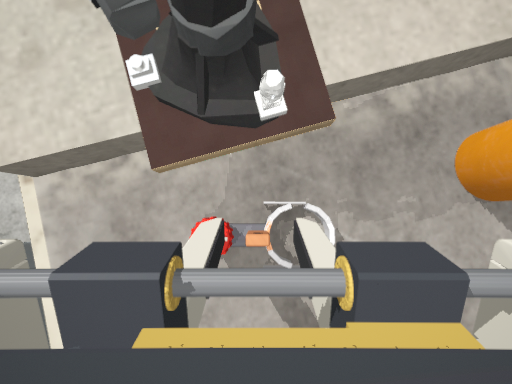

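The lug at (258,239) sits between the fingers; after a −5 mm correction along tool z, I'll close.

```bash
python3 -m creep '[[[0.5,-0.1,-0.1,-0.5,0,0,0],[0.6,0,0,0,0,0,0],[0.7,0,0,0,0,0,0],[1,0,0,0,0,0,0],[1,0,0,0,0,0,0],[1,0,0,0,0,0,0],[1,0,0,0,0,0,0],[1,0,0,0,0,0,0]]]' 30
python3 - <<'E'
from h import *
togo((.502,.044,.057),-14.5,20)
findclamp(cam('top'),guess=(.5,.05))
E
```

```text
t: 5.5
tool_pos: [0.5034, 0.0429, 0.0583]
orientation: [-1.215, 0.149, -0.232]
force: [-0.2, 0.6, -0.4]
opening: 0.015
t 5.5 pos [0.5034 0.0429 0.0583] yaw -14.8 F [-0.2  0.6 -0.4] T [-0.2  -0.03  0.05] open 0.015 q6 -0.17
turn deg [-0.06 -0.08  0.67]
shift cm [-0.16  0.15  0.02]
knob [0.4607 0.0553 0.041 ] 9 lug None 0 ring None 15
```

```bash
python3 -m creep '[[[1,0,-0.6,0.2,0,0,0],[1,0,-0.6,0.2,0,0,0],[1,1.4,-0.25,-0.7,0,0,0],[1,1.5,-0.27,-0.75,0,0,0],[1,1.5,-0.27,-0.75,0,0,0],[1,1.5,-0.27,-0.75,0,0,0],[1,1.5,-0.27,-0.75,0,0,0],[1,1.2,-0.2,-0.6,0,0,0]]]'
python3 - <<'E'
from h import *
togo((.575,-.024,.0583),-14.5,20)
c=cam('side');cv2.imwrite('pics/s3.png',c['frame'][:,:,::-1])
findclamp(c,.012,guess=(.54,0))
E
```

```text
t: 6.35
tool_pos: [0.5756, -0.0245, 0.0744]
orientation: [-1.215, 0.148, -0.229]
force: [-0.0, -0.3, -1.4]
opening: 0.0154
t 6.35 pos [ 0.5756 -0.0245  0.0744] yaw -14.65 F [-0.  -0.3 -1.4] T [-0.3   0.01  0.04] open 0.0154 q6 -0.23
turn deg [-0.03  0.05  0.56]
shift cm [-0.09  1.52 -0.52]
knob [ 0.5373 -0.0154  0.053 ] 102 lug [ 0.5748 -0.0273  0.066 ] 13 ring [ 0.59737056 -0.03839221] 125
yaw knob->lug -17.6 dist 0.0394
yaw knob->ring -21.0 dist 0.0643
```

```bash
python3 -m creep '[[[1,0,0.6,-0.2,0,0,0],[1,0,0.5,-0.18,0,0,0],[1,0,0.3,-0.1,0,0,0],[1,0,0.1,-0.04,0,0,0],[1,0,0,0,0,0,0],[0.5,0,0,0,0,0,0],[0.5,0,0,0,0,0,0],[0.5,0,0,0,0,0,0]]]'
python3 -c "
from h import *
togo((.575,-.024,.0583),-14.5,20)"
python3 -m creep '[[[0.5,0,-2,0,0,0,0],[0.5,0,-3,0,0,0,0],[0.5,0,-3,0,0,0,0],[0.5,0,0,0,-7,0,0],[0.5,0,0,0,-7,0,0],[0.5,0,0,0,-6,0,0],[0.5,0,0,0,0,8.5,0],[0.5,0,0,0,0,8.5,0]]]'
python3 -c "
from h import *
togo((.575,-.024,.15),-104.5)
c=cam('wrist','w3');findclamp(c,guess=(.56,-.02)); findclamp(cam('top'),guess=(.56,-.02))"
```

```text
t: 7.2
tool_pos: [0.5766, -0.0241, 0.0591]
orientation: [-1.215, 0.146, -0.23]
force: [-0.1, 0.7, -0.2]
opening: 0.0347
t 7.2 pos [ 0.5766 -0.0241  0.0591] yaw -14.65 F [-0.1  0.7 -0.2] T [-0.19 -0.01 -0.01] open 0.0347 q6 -0.24
turn deg [-0.04  0.09  0.69]
shift cm [-0.16  0.06 -0.05]
t: 8.0
tool_pos: [0.5692, -0.0529, 0.1392]
orientation: [-1.537, 0.429, -0.455]
force: [-0.0, 0.2, 0.3]
opening: 0.0461
t 8.0 pos [ 0.5692 -0.0529  0.1392] yaw -32.27 F [-0.   0.2  0.3] T [-0.06 -0.    0.02] open 0.0461 q6 0.39
turn deg [-0.35 72.22  1.16]
shift cm [-1.04 -1.11  2.75]
knob [ 0.5455 -0.0122  0.041 ] 736 lug [ 0.5769 -0.0203  0.054 ] 168 ring [ 0.5532819  -0.03602296] 762
yaw knob->lug -14.6 dist 0.0324
yaw knob->ring -72.0 dist 0.0251Traceback (most recent call last):
  File "<string>", line 4, in <module>
    c=cam('wrist','w3');findclamp(c,guess=(.56,-.02)); findclamp(cam('top'),guess=(.56,-.02))
                                                       ~~~~~~~~~^^^^^^^^^^^^^^^^^^^^^^^^^^^^^
  File "h.py", line 35, in findclamp
    i=1+np.argmax(st[1:,4]);m=l==i
        ~~~~~~~~~^^^^^^^^^^
    return _wrapfunc(a, 'argmax', axis=axis, out=out, **kwds)
    return bound(*args, **kwds)
ValueError: attempt to get argmax of an empty sequence
```

```bash
python3 -m creep '[[[0.5,0,0,0,0,8.5,0],[0.5,0,0,0,0,8.5,0],[0.5,0,0,0,0,8.5,0],[0.5,0,0,0,0,8.5,0],[0.5,0,0,0,0,8.5,0],[0.5,0,0,0,0,8.5,0],[0.5,0,0,0,0,8.5,0],[0.5,0,0,0,0,8.5,0]]]'
python3 -c "
from h import *
togo((.577,-.0205,.08),-104.6)
findclamp(cam('wrist'),guess=(.56,-.02));togo((.577,-.0205,.08),-104.6)"
```

```text
t: 8.9
tool_pos: [0.5679, -0.0551, 0.1383]
orientation: [-1.118, 1.328, -1.356]
force: [-0.1, -0.8, -0.4]
opening: 0.0467
t 8.9 pos [ 0.5679 -0.0551  0.1383] yaw -100.43 F [-0.1 -0.8 -0.4] T [ 0.02 -0.02  0.  ] open 0.0467 q6 1.58
turn deg [-0.74  4.18  0.57]
shift cm [-3.63  5.79  0.2 ]
knob [ 0.5488 -0.0179  0.041 ] 434 lug [ 0.5778 -0.0221  0.054 ] 165 ring [ 0.60276198 -0.02904644] 625
yaw knob->lug -8.2 dist 0.0293
yaw knob->ring -11.7 dist 0.0551
t 8.95 pos [ 0.5678 -0.0552  0.1382] yaw -101.0 F [ 0.8 -0.5 -0.5] T [ 0.02  0.03 -0.01] open 0.0467 q6 1.59
turn deg [-0.74  3.6   0.57]
shift cm [-3.64  5.79  0.17]
```

```bash
python3 -m creep '[[[0.5,-1.2,0,0,-0.7,3.6,0.5],[0.5,-1.2,0,0.2,0,0,0],[0.5,-1.2,1,0,0,0,0],[0.5,0,1.3,0,0,0,0],[0.5,0,1.2,0,0,0,0],[0.5,0,1,0,0,0,0],[0.5,0,0,0,0,0,0],[0.5,0,0,0,0,0,0]]]'
python3 -c "
from h import *
togo((.577,-.0205,.034),-104.6)
findclamp(cam('wrist','w4'),guess=(.56,-.02));togo((.577,-.0205,.034),-104.6)"
```

```text
t: 9.75
tool_pos: [0.5767, -0.0198, 0.0866]
orientation: [-1.096, 1.377, -1.376]
force: [0.3, 0.3, 0.7]
opening: 0.0464
t 9.75 pos [ 0.5767 -0.0198  0.0866] yaw -103.12 F [0.3 0.3 0.7] T [ 0.05 -0.01  0.  ] open 0.0464 q6 1.68
turn deg [0.16 1.48 0.12]
shift cm [0.05 5.26 0.06]
knob [ 0.5467 -0.0133  0.041 ] 1036 lug [ 0.5782 -0.0215  0.054 ] 226 ring [ 0.55220932 -0.03704942] 933
yaw knob->lug -14.7 dist 0.0326
yaw knob->ring -77.1 dist 0.0244
t 9.8 pos [ 0.5765 -0.0198  0.0865] yaw -103.13 F [ 0.3 -0.1 -0.8] T [ 0.02 -0.03  0.01] open 0.0465 q6 1.68
turn deg [0.18 1.47 0.12]
shift cm [0.04 5.25 0.08]
```

View pics/w4.png

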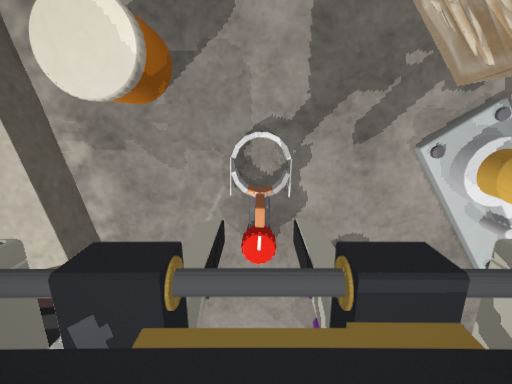

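Fingers straddle the lug (260,210), with the knob at (259,243) and the stub at (500,175). I'll descend and grip.

```bash
python3 -m creep '[[[0.5,0.1,1.2,0.1,0.2,1.5,0.1],[0.5,0,1.2,0,0,0,0],[0.5,0,1.2,0,0,0,0],[0.5,0,0.8,0,0,0,0],[0.5,0,0.4,0,0,0,0],[0.7,0,0,0,0,0,0],[1,0,0,0,0,0,0],[1,0,0,0,0,0,0]]]' 30
python3 -m creep '[[[1,0,0,0,0,0,0],[1,0,0,0,0,0,0],[1,0,0,0,0,0,0],[1,0,-0.5,0,0,0,0],[1,0,-1,0,0,0,0],[1,0,-1.5,0,0,0,0],[1,0,-2,0,0,0,0],[1,0,-2,0,0,0,0]]]'
python3 -c "
from h import *
togo((.5,.0,.14),-69.5)
c=cam('side');P=readout.read_state()['tool_pos'];zb=P[2]-.034
for n in ('side','top','wrist'): 
  try: print(n,zb);findclamp(c if n=='side' else cam(n,'c_'+n),zb,guess=P)
  except Exception as e: print(e)"
```

```text
t: 10.6
tool_pos: [0.5778, -0.0218, 0.0349]
orientation: [-1.075, 1.395, -1.398]
force: [-0.2, -0.9, 0.7]
opening: 0.0272
t: 11.4
tool_pos: [0.5755, -0.0214, 0.1075]
orientation: [-1.079, 1.399, -1.396]
force: [0.4, 0.2, -1.8]
opening: 0.0078
t 11.4 pos [ 0.5755 -0.0214  0.1075] yaw -104.79 F [ 0.4  0.2 -1.8] T [ 0.01 -0.07  0.03] open 0.0078 q6 1.7
turn deg [ 1.800e-01 -3.529e+01 -1.000e-02]
shift cm [-0.14 -3.23 -7.85]
side 0.07799374562248221
knob [ 0.5201 -0.0292  0.119 ] 96 lug [ 0.5488 -0.0327  0.132 ] 1 ring [ 0.58540058 -0.04338396] 31
yaw knob->lug -7.0 dist 0.0288
yaw knob->ring -12.3 dist 0.0668
top 0.07799374562248221
knob [ 0.5436 -0.0247  0.119 ] 9 lug None 0 ring [ 0.59789592 -0.04934391] 30
yaw knob->ring -24.4 dist 0.0596
wrist 0.07799374562248221
knob [ 0.5379 -0.0116  0.119 ] 208 lug [ 0.5795 -0.0227  0.132 ] 381 ring [ 0.60402596 -0.02880021] 1300
yaw knob->lug -14.8 dist 0.043
yaw knob->ring -14.6 dist 0.0683
```

```bash
python3 - <<'E'
from h import *
for n in('top','side'):
    P=cloud(cam(n)).reshape(-1,3)
    P=P[(P[:,0]>.56)&(P[:,0]<.9)&(P[:,1]>-.34)&(P[:,1]<-.08)&(P[:,2]<.5)]
    for lo,hi in((.1,.15),(.15,.2),(.2,.25),(.25,.3),(.3,.4)):
        q=P[(P[:,2]>lo)&(P[:,2]<hi)]
        print(n,lo,hi,len(q),[(float(y.round(2)),q[abs(q[:,1]-y)<.01][:,0].min(initial=9).round(3)) for y in np.arange(-.30,-.09,.02)])
togo((.5316,-.2266,.14),-69.5)
E
```

```text
top 0.1 0.15 455 [(-0.3, np.float64(9.0)), (-0.28, np.float64(9.0)), (-0.26, np.float64(9.0)), (-0.24, np.float64(9.0)), (-0.22, np.float64(0.639)), (-0.2, np.float64(0.638)), (-0.18, np.float64(0.674)), (-0.16, np.float64(0.715)), (-0.14, np.float64(0.762)), (-0.12, np.float64(0.801)), (-0.1, np.float64(0.847))]
top 0.15 0.2 528 [(-0.3, np.float64(9.0)), (-0.28, np.float64(9.0)), (-0.26, np.float64(9.0)), (-0.24, np.float64(9.0)), (-0.22, np.float64(0.639)), (-0.2, np.float64(0.64)), (-0.18, np.float64(0.67)), (-0.16, np.float64(0.722)), (-0.14, np.float64(0.764)), (-0.12, np.float64(0.81)), (-0.1, np.float64(0.853))]
top 0.2 0.25 832 [(-0.3, np.float64(9.0)), (-0.28, np.float64(9.0)), (-0.26, np.float64(9.0)), (-0.24, np.float64(9.0)), (-0.22, np.float64(0.64)), (-0.2, np.float64(0.64)), (-0.18, np.float64(0.681)), (-0.16, np.float64(0.725)), (-0.14, np.float64(0.768)), (-0.12, np.float64(0.56)), (-0.1, np.float64(0.56))]
top 0.25 0.3 708 [(-0.3, np.float64(9.0)), (-0.28, np.float64(9.0)), (-0.26, np.float64(9.0)), (-0.24, np.float64(9.0)), (-0.22, np.float64(0.64)), (-0.2, np.floa
[... 1530 characters left out ...]
)), (-0.22, np.float64(0.635)), (-0.2, np.float64(0.645)), (-0.18, np.float64(0.682)), (-0.16, np.float64(0.728)), (-0.14, np.float64(9.0)), (-0.12, np.float64(0.826)), (-0.1, np.float64(0.886))]
side 0.3 0.4 805 [(-0.3, np.float64(0.882)), (-0.28, np.float64(0.887)), (-0.26, np.float64(0.887)), (-0.24, np.float64(0.886)), (-0.22, np.float64(0.636)), (-0.2, np.float64(0.645)), (-0.18, np.float64(0.69)), (-0.16, np.float64(0.743)), (-0.14, np.float64(0.781)), (-0.12, np.float64(0.836)), (-0.1, np.float64(0.882))]
t 11.65 pos [ 0.5753 -0.0214  0.1055] yaw -104.79 F [ 0.5 -0.4 -2.8] T [ 0.06 -0.02 -0.01] open 0.0079 q6 1.7
turn deg [ 1.900e-01 -3.529e+01 -1.000e-02]
shift cm [20.96 -3.43  1.  ]
```

```bash
python3 -m creep '[[[1,0,-0.7,0,0,-7,0],[1,0,-0.7,0,0,-7,0],[1,0,-0.7,0,0,-7,0],[1,0,-0.7,0,0,-7,0],[1,0,-0.7,0,0,-7,0],[1,1.5,0,-2.8,0,0,0],[1,1.5,0,-2.8,0,0,0],[1,1.5,0,-2.8,0,0,0]]]'
python3 -m creep '[[[1,2.5,0,-1.3,0,0,0],[1,2.5,0,-1.3,0,0,0],[1,2.5,0,-1,0,0,0],[1,2.2,0,0,0,0,0],[1,1.5,0,0,0,0,0],[1,0,0,0,0,0,0],[1,0,0,0,0,0,0],[1,0,0,0,0,0,0]]]'
python3 -c "
from h import *
togo((.5316,-.2266,.14),-69.5)
c=cam('wrist','w5');f=c['frame'];P=cloud(c)
cv2.imwrite('pics/w5c.png',cv2.resize(f[60:260,140:400],None,fx=3,fy=3,interpolation=cv2.INTER_CUBIC)[:,:,::-1])
"
```

```text
t: 12.45
tool_pos: [0.506, -0.092, 0.1291]
orientation: [-1.377, 0.941, -0.905]
force: [-0.5, -0.9, -1.5]
opening: 0.0079
t: 13.25
tool_pos: [0.505, -0.2122, 0.1171]
orientation: [-1.379, 0.959, -0.892]
force: [-0.3, -1.1, -2.1]
opening: 0.008
t 13.25 pos [ 0.505  -0.2122  0.1171] yaw -68.18 F [-0.3 -1.1 -2.1] T [-0.01 -0.08 -0.04] open 0.008 q6 0.71
turn deg [ 1.92  1.35 -1.48]
shift cm [ 2.26 -2.41  1.85]
```

View pics/w5c.png

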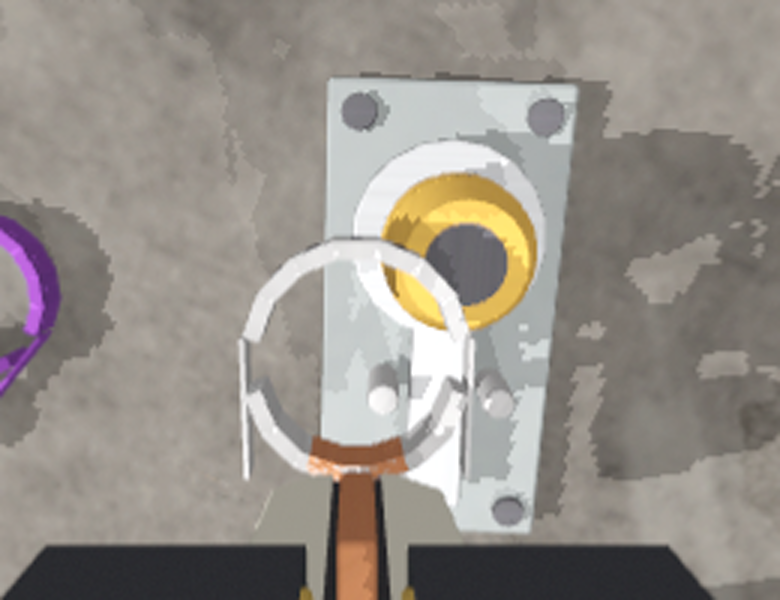

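The view shows the band ring above and left of the stub: far inner rim at crop (354,262), pad top inner edge at ~(355,462), stub top centre (466,263), pins (384,390) and (495,392), rail. I'll cast rays on these.

```bash
python3 - <<'E'
from h import *
c=cam('wrist');s=readout.read_state();R=Ro.from_rotvec(s['orientation']);T=s['tool_pos'];zb=T[2]-.0349
uv=lambda x,y:((x+.5)/3+140-.5,(y+.5)/3+60-.5)
def pt(n,x,y,z):
    p=onz(c,uv(x,y),z)[0]; print(n,p.round(4),'tool',(100*R.inv().apply(p-T)).round(2)); return p
zt=zb+.016
pt('far inner',354,262,zt);pt('far outer',354,238,zt);pt('pad top',355,462,zt);pt('pad 455',355,455,zt);pt('pad bottom',355,440,zb)
pt('bore L',270,330,zt);pt('bore R',446,330,zt);pt('outer L',246,340,zt);pt('outer R',470,340,zt)
st=pt('stub top',466,263,.078)
a=pt('pin1',384,400,.040);b=pt('pin2',497,402,.040);m=(a+b)/2
C=np.array([pt('c',x,y,.012)for x,y in((329,78),(578,88),(528,532))])
d=st-m;print('yaw from pins',np.degrees(np.arctan2(d[1],d[0])),np.linalg.norm(d[:2]),np.linalg.norm(a-b))
d=C[1]-C[2];print('yaw plate edge',np.degrees(np.arctan2(d[1],d[0])),'front',np.degrees(np.arctan2(*(C[0]-C[1])[::-1][1:]))-90)
# stub: barbs by depth
P=cloud(c);H=cv2.cvtColor(c['frame'],cv2.COLOR_RGB2HSV)
m=(H[...,0]>15)&(H[...,0]<32)&(H[...,1]>120)
for lo,hi in((.074,.081),(.06,.065),(.046,.053)):
    q=P[m&(P[...,2]>lo)&(P[...,2]<hi)&(np.hypot(P[...,0]-.56,P[...,1]+.215)<.04)]
    if len(q)>10: print(lo,len(q),cv2.minEnclosingCircle(q[:,:2].astype(np.float32)))
E
```

```text
far inner [ 0.5543 -0.1911  0.0984] tool [-0.06  1.72  5.4 ]
far outer [ 0.559  -0.1892  0.0984] tool [-0.06  1.7   5.91]
pad top [ 0.5117 -0.2084  0.0984] tool [-0.05  1.87  0.81]
pad 455 [ 0.5133 -0.2077  0.0984] tool [-0.05  1.86  0.98]
pad bottom [ 0.511  -0.2082  0.0824] tool [-0.05  3.47  0.8 ]
bore L [ 0.5336 -0.1795  0.0984] tool [-1.91  1.81  3.91]
bore R [ 0.5481 -0.2152  0.0984] tool [1.94 1.71 3.93]
outer L [ 0.5294 -0.1753  0.0984] tool [-2.45  1.83  3.69]
outer R [ 0.548  -0.221   0.0984] tool [2.48 1.71 3.71]
stub top [ 0.5613 -0.2165  0.078 ] tool [2.6  3.7  5.17]
pin1 [ 0.5111 -0.2163  0.04  ] tool [0.81 7.7  0.65]
pin2 [ 0.5233 -0.2479  0.04  ] tool [4.21 7.61 0.6 ]
c [ 0.5906 -0.1658  0.012 ] tool [-0.84 10.24 10.  ]
c [ 0.6156 -0.2362  0.012 ] tool [ 6.62 10.05  9.68]
c [ 0.4768 -0.2858  0.012 ] tool [ 6.06 10.55 -5.03]
yaw from pins 19.561181832115285 0.04675720686931968 0.03396611059233217
yaw plate edge 19.65350754117279 front 19.489080335143612
0.074 784 ((0.5610939860343933, -0.21644723415374756), 0.01651065982878208)
0.06 44 ((0.5634077787399292, -0.21432068943977356), 0.01931147836148739)
```

```bash
python3 -c "
from h import *
togo((.5321,-.2269,.125),-70.4)"
python3 -m creep '[[[1,0,-1,0,1.9,2.2,-1.5],[1,0.5,-0.3,0.5,0,0,0],[1,0.6,0,0.5,0,0,0],[1,0.6,0,0.4,0,0,0],[1,0.4,0,0.3,0,0,0],[1,0,0,0,0,0,0],[1,0,0,0,0,0,0],[1,0,0,0,0,0,0]]]'
python3 -c "
from h import *
togo((.5321,-.2269,.125),-70.4)"
```

```text
t 13.35 pos [ 0.5051 -0.2121  0.1173] yaw -68.15 F [-0.4  1.1 -2.2] T [-0.07 -0.05  0.03] open 0.0077 q6 0.71
turn deg [ 1.91  2.28 -1.45]
shift cm [ 2.36 -0.89  1.92]
t: 14.15
tool_pos: [0.5311, -0.2249, 0.1295]
orientation: [-1.355, 0.951, -0.947]
force: [-0.1, 0.4, -3.3]
opening: 0.0079
t 14.15 pos [ 0.5311 -0.2249  0.1295] yaw -70.03 F [-0.1  0.4 -3.3] T [ 0.04 -0.    0.04] open 0.0079 q6 0.73
turn deg [ 0.11  0.37 -0.06]
shift cm [0.22 0.45 0.03]
```

```bash
python3 -m creep '[[[1,0.22,0,0,0.1,0.4,0],[1,0,0.2,0,0,0,0],[1,0,0,0,0,0,0],[1,0,0,0,0,0,0],[1,0,0,0,0,0,0],[1,0,0,0,0,0,0],[1,0,0,0,0,0,0],[1,0,0,0,0,0,0]]]'
python3 -c "
from h import *
togo((.5321,-.2269,.125),-70.4)
c=cam('wrist','w6');f=c['frame']
cv2.imwrite('pics/w6c.png',cv2.resize(f[90:240,160:360],None,fx=4,fy=4,interpolation=cv2.INTER_CUBIC)[:,:,::-1])"
```

```text
t: 14.95
tool_pos: [0.5311, -0.2268, 0.127]
orientation: [-1.351, 0.956, -0.953]
force: [0.3, -0.6, -2.1]
opening: 0.0081
t 14.95 pos [ 0.5311 -0.2268  0.127 ] yaw -70.48 F [ 0.3 -0.6 -2.1] T [-0.01 -0.03  0.02] open 0.0081 q6 0.74
turn deg [ 0.03 -0.08 -0.1 ]
shift cm [0.04 0.2  0.09]
```

View pics/w6c.png

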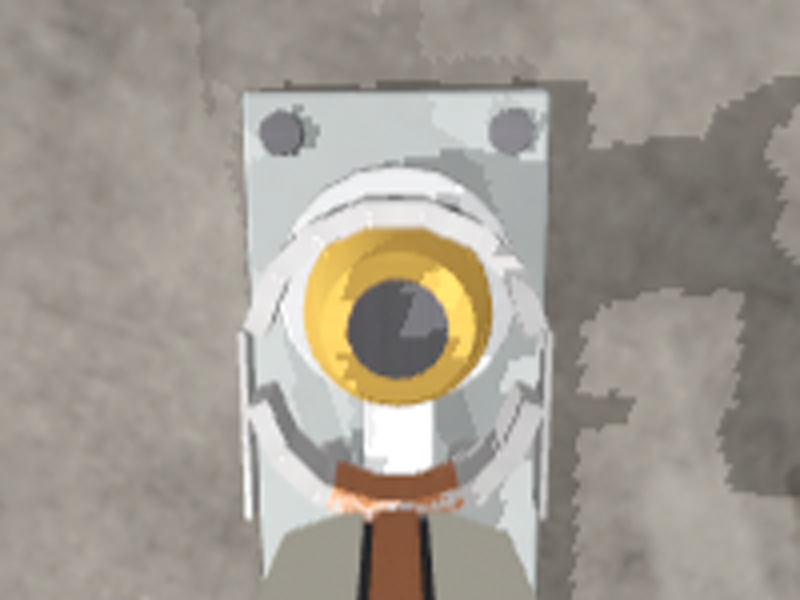

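The crop shows the stub's top hole centre at (398,328) inside the ring, ring side bars at 243 and 548, far inner rim (395,228), and pad top inner edge ~(397,492). I'll cast rays again to get the offset.

```bash
python3 - <<'E'
from h import *
c=cam('wrist');s=readout.read_state();R=Ro.from_rotvec(s['orientation']);T=s['tool_pos'];zb=T[2]-.0349
uv=lambda x,y:((x+.5)/4+160-.5,(y+.5)/4+90-.5)
def pt(n,x,y,z):
    p=onz(c,uv(x,y),z)[0]; print(n,p.round(4),'tool',(100*R.inv().apply(p-T)).round(2)); return p
zt=zb+.016
pt('far inner',395,228,zt);pt('far outer',395,200,zt);pt('pad top',397,492,zt);pt('pad bottom',397,462,zb)
pt('bar L',243,420,zb+.008);pt('bar R',548,420,zb+.008);pt('lug L',360,540,zb+.03);pt('lug R',430,540,zb+.03)
pt('stub hole',398,328,.078)
f=c['frame'];P=cloud(c);H=cv2.cvtColor(f,cv2.COLOR_RGB2HSV)
dk=((H[...,1]<60)&(H[...,2]<130)&(abs(P[...,2]-.077)<.006)&(np.hypot(P[...,0]-.5613,P[...,1]+.2165)<.015))
v,u=np.nonzero(dk);p=onz(c,(u.mean(),v.mean()),.078)[0];print('hole mask',len(u),p,(100*R.inv().apply(p-T)).round(2))
al=(abs(P[...,2]-.078)<.004)&(np.hypot(P[...,0]-.5613,P[...,1]+.2165)<.02);v,u=np.nonzero(al)
q=onz(c,np.c_[u,v],.078);cc=cv2.minEnclosingCircle(q[:,:2].astype(np.float32));print('stub top',cc,(100*R.inv().apply(np.r_[cc[0],.078]-T)).round(2))
togo(None)
E
```

```text
far inner [ 0.5822 -0.2087  0.1082] tool [-0.    1.89  5.42]
far outer [ 0.5864 -0.2072  0.1082] tool [-0.    1.89  5.87]
pad top [ 0.5395 -0.2241  0.1082] tool [0.03 1.89 0.88]
pad bottom [ 0.5396 -0.2241  0.0922] tool [0.03 3.49 0.89]
bar L [ 0.5404 -0.1947  0.1002] tool [-2.71  2.69  1.95]
bar R [ 0.5585 -0.2459  0.1002] tool [2.72 2.68 1.95]
lug L [ 0.5346 -0.2196  0.1222] tool [-0.57  0.49  0.57]
lug R [ 0.5383 -0.2302  0.1222] tool [0.56 0.49 0.57]
stub hole [ 0.5612 -0.2167  0.078 ] tool [0.05 4.9  3.17]
hole mask 431 [ 0.5605668  -0.21629661  0.078     ] [-0.    4.9   3.13]
stub top ((0.5620664358139038, -0.2158265858888626), 0.016361525282263756) [0.   4.9  3.29]
t 15.05 pos [ 0.5311 -0.2268  0.1271] yaw -70.48 F [-0.2  0.6 -2.4] T [-0.01 -0.   -0.02] open 0.0075 q6 0.74
```

```bash
python3 -m creep '[[[1,0,0.4,0,0,0,0],[1,0,0.4,0,0,0,0],[1,0,0.4,0,0,0,0],[1,0,0.4,0,0,0,0],[1,0,0.4,0,0,0,0],[1,0,0.3,0,0,0,0],[1,0,0,0,0,0,0],[1,0,0,0,0,0,0]]]'
python3 -c "
from h import *
togo((.5317,-.2269,.0649),-70.4)"
```

```text
t: 15.85
tool_pos: [0.5306, -0.2265, 0.101]
orientation: [-1.351, 0.957, -0.952]
force: [-1.4, 0.2, -2.5]
opening: 0.0074
t 15.85 pos [ 0.5306 -0.2265  0.101 ] yaw -70.47 F [-1.4  0.2 -2.5] T [-0.03  0.01  0.03] open 0.0074 q6 0.74
turn deg [ 0.09 -0.07 -0.16]
shift cm [0.08 3.61 0.09]
```

```bash
python3 -m creep '[[[1,0.05,0.2,0.1,0,0,0],[1,0,0.3,0,0,0,0],[1,0,0.3,0,0,0,0],[1,0,0.3,0,0,0,0],[1,0,0.3,0,0,0,0],[1,0,0.2,0,0,0,0],[1,0,0,0,0,0,0],[1,0,0,0,0,0,0]]]'
python3 -c "
from h import *
togo((.5317,-.2269,.0649),-70.4)"
```

```text
t: 16.65
tool_pos: [0.532, -0.2268, 0.0839]
orientation: [-1.351, 0.957, -0.952]
force: [-1.2, 0.8, -3.6]
opening: 0.0075
t 16.65 pos [ 0.532  -0.2268  0.0839] yaw -70.48 F [-1.2  0.8 -3.6] T [0.   0.   0.05] open 0.0075 q6 0.74
turn deg [ 0.07 -0.08 -0.13]
shift cm [ 0.01  1.9  -0.04]
```

```bash
python3 -m creep '[[[1,0,0.2,0,0,0,0],[1,0,0.2,0,0,0,0],[1,0,0.2,0,0,0,0],[1,0,0.2,0,0,0,0],[1,0,0.2,0,0,0,0],[1,0,0.2,0,0,0,0],[1,0,0.1,0,0,0,0],[1,0,0,0,0,0,0]]]'
python3 -c "
from h import *
togo((.5317,-.2269,.0649),-70.4)"
```

```text
t: 17.45
tool_pos: [0.5321, -0.2268, 0.07]
orientation: [-1.351, 0.956, -0.953]
force: [-0.4, -0.1, -2.1]
opening: 0.0073
t 17.45 pos [ 0.5321 -0.2268  0.07  ] yaw -70.47 F [-0.4 -0.1 -2.1] T [0.06 0.02 0.02] open 0.0073 q6 0.74
turn deg [ 0.05 -0.07 -0.12]
shift cm [-0.    0.51 -0.04]
```

```bash
python3 -m creep '[[[1,0,0.1,0,0,0,0],[1,0,0.1,0,0,0,0],[1,0,0.1,0,0,0,0],[1,0,0.05,0,0,0,0],[1,0,0.05,0,0,0,0],[1,0,0,0,0,0,0],[1,0,0,0,0,0,0],[1,0,0,0,0,0,0]]]'
python3 -c "
from h import *
togo((.5317,-.2269,.0649),-70.4)"
```

```text
t: 18.25
tool_pos: [0.5324, -0.227, 0.066]
orientation: [-1.351, 0.956, -0.953]
force: [0.1, -1.1, -1.4]
opening: 0.0081
t 18.25 pos [ 0.5324 -0.227   0.066 ] yaw -70.47 F [ 0.1 -1.1 -1.4] T [ 0.03 -0.01  0.01] open 0.0081 q6 0.74
turn deg [ 0.03 -0.07 -0.09]
shift cm [-0.03  0.11 -0.06]
```

```bash
python3 -m creep '[[[1,0,0.05,0,0,0,0],[1,0,0.05,0,0,0,0],[1,0,0,0,0,0,0],[1,0,0,0,0,0,0],[1,0,0,0,0,0,0],[1,0,0,0,0,0,0],[1,0,0,0,0,0,0],[1,0,0,0,0,0,0]]]'
python3 -c "
from h import *
togo((.5317,-.2269,.0649),-70.4)"
```

```text
t: 19.05
tool_pos: [0.5327, -0.2271, 0.0659]
orientation: [-1.351, 0.955, -0.954]
force: [-0.6, 1.0, 0.8]
opening: 0.0081
t 19.05 pos [ 0.5327 -0.2271  0.0659] yaw -70.47 F [-0.6  1.   0.8] T [ 0.1   0.2  -0.02] open 0.0081 q6 0.74
turn deg [ 0.01 -0.07 -0.06]
shift cm [-0.05  0.11 -0.08]
```

```bash
python3 -m creep '[[[1,0,0.05,0,0,0,0],[1,0,0.05,0,0,0,0],[1,0,0.05,0,0,0,0],[1,0,0,0,0,0,0],[1,0,0,0,0,0,0],[1,0,0,0,0,0,0],[1,0,0,0,0,0,0],[1,0,0,0,0,0,0]]]'
python3 -c "
from h import *
togo((.5317,-.2269,.0649),-70.4)"
```

```text
t: 19.85
tool_pos: [0.5328, -0.2271, 0.0659]
orientation: [-1.351, 0.955, -0.954]
force: [-0.7, -0.2, 1.3]
opening: 0.0079
t 19.85 pos [ 0.5328 -0.2271  0.0659] yaw -70.47 F [-0.7 -0.2  1.3] T [ 0.13  0.24 -0.04] open 0.0079 q6 0.74
turn deg [ 0.   -0.07 -0.06]
shift cm [-0.06  0.1  -0.1 ]
```

```bash
python3 -m creep '[[[0.9,0,0,0,0,0,0],[0.7,0,0,0,0,0,0],[0.6,0,0,0,0,0,0],[0.6,0,0,0,0,0,0],[0.6,0,-0.5,0,0,0,0],[0.6,0,-2,0,0,0,0],[0.6,0,-2.5,0,0,0,0],[0.6,0,-2.5,0,0,0,0]]]'
python3 -c "
from h import *
togo((.5317,-.2269,.0649),-70.4)
c=cam('wrist','w7');findclamp(c,.03,guess=(.52,-.23),r=.08);b=cam('side','s7')
A=cv2.resize(c['frame'][90:290,140:390],(750,600))[:,:390*2];B=cv2.resize(b['frame'][160:280,220:320],(500,600),interpolation=cv2.INTER_CUBIC)
cv2.imwrite('pics/c7.png',cv2.resize(np.hstack([A,B]),(800,400))[:,:,::-1])"
```

```text
t: 20.65
tool_pos: [0.5303, -0.2259, 0.1389]
orientation: [-1.352, 0.961, -0.948]
force: [0.4, -0.5, 0.4]
opening: 0.037
t 20.65 pos [ 0.5303 -0.2259  0.1389] yaw -70.47 F [ 0.4 -0.5  0.4] T [ 0.01 -0.02  0.01] open 0.037 q6 0.74
turn deg [ 0.29 -0.07 -0.37]
shift cm [0.19 7.4  0.14]
knob [ 0.5012 -0.2382  0.071 ] 841 lug [ 0.5319 -0.2272  0.084 ] 183 ring [ 0.54703033 -0.21816218] 1031
yaw knob->lug 19.6 dist 0.0326
yaw knob->ring 23.6 dist 0.0501
```

View pics/c7.png

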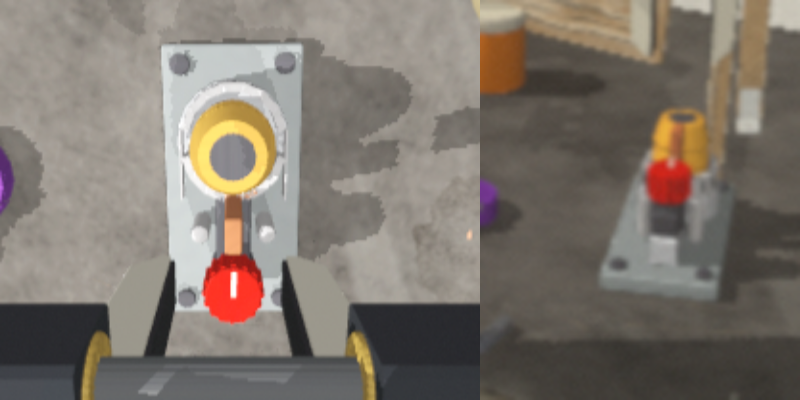

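The band is round the stub base. The lug is at crop (233,235) between the pins, the knob at (233,288) with its pointer along the rail, and the side view looks level. I'll check heights by depth and start turning towards the knob grasp.

```bash
python3 -c "
from h import *
c=cam('wrist');P=cloud(c);H=cv2.cvtColor(c['frame'],cv2.COLOR_RGB2HSV)
n=lambda p,r:np.hypot(P[...,0]-p[0],P[...,1]-p[1])<r
print('knob top',np.median(P[n((.501,-.238),.009)][:,2]),'lug top',np.median(P[n((.532,-.2272),.003)][:,2]),'stub top',np.median(P[n((.5613,-.2165),.01)][:,2]))
for a in range(-120,121,40):
  t=np.radians(19.6+a);print(a,np.round(np.median(P[n((.5625+.0245*np.cos(t),-.2162+.0245*np.sin(t)),.0015)][:,2]),4),end=' ')
"
python3 -m creep '[[[0.6,0,0,0,0.3,-7.9,-0.3],[0.6,0,0,0,0,-7.9,0],[0.6,0,0,0,0,-7.9,0],[0.6,0,0,0,0,-7.9,0],[0.6,0,0,0,0,-7.9,0],[0.6,0,0,0,0,-7.9,0],[0.6,0,0,0,0,-7.6,0],[0.6,0,0,0,0,0,0]]]' 40
python3 -c "
from h import *
togo((.501,-.238,.058),-15.4)"
```

```text
knob top 0.07118109719990297 lug top 0.0842816769177705 stub top 0.24291851630829145
-120 0.2381 -80 0.2325 -40 0.0461 0 0.0466 40 0.0461 80 0.2325 120 0.2403 t: 21.6
tool_pos: [0.527, -0.2242, 0.1293]
orientation: [-1.559, 0.188, -0.176]
force: [-0.0, -0.2, 0.0]
opening: 0.0377
t 21.6 pos [ 0.527  -0.2242  0.1293] yaw -13.32 F [-0.  -0.2  0. ] T [-0.1  -0.07 -0.  ] open 0.0377 q6 -0.26
turn deg [-0.2   2.08 -0.46]
shift cm [-2.16  7.14 -1.97]
```

```bash
python3 -m creep '[[[0.6,-1,0,-1,-0.2,7,-0.5],[0.6,-0.8,0.5,-1.2,0,0,0],[0.6,0,1,0,0,0,0],[0.6,0,1,0,0,0,0],[0.6,0,1,0,0,0,0],[0.6,0,0,0,0,0,0],[0.6,0,0,0,0,0,0],[0.6,0,0,0,0,0,0]]]'
python3 -c "
from h import *
togo((.501,-.238,.058),-20.4)
findclamp(cam('wrist','w8'),.03,guess=(.52,-.23),r=.08)"
```

```text
t: 22.4
tool_pos: [0.5004, -0.2387, 0.0861]
orientation: [-1.549, 0.289, -0.279]
force: [-0.5, -0.2, -0.4]
opening: 0.0374
t 22.4 pos [ 0.5004 -0.2387  0.0861] yaw -20.76 F [-0.5 -0.2 -0.4] T [-0.07 -0.12  0.01] open 0.0374 q6 -0.18
turn deg [-0.09 -0.36 -0.37]
shift cm [0.05 2.81 0.08]
knob [ 0.4999 -0.2371  0.071 ] 1458 lug [ 0.5302 -0.2264  0.084 ] 368 ring [ 0.53464645 -0.2245933 ] 1581
yaw knob->lug 19.5 dist 0.0322
yaw knob->ring 19.8 dist 0.037
```

```bash
python3 -m creep '[[[0.6,0,0.8,0.05,0,0,0],[0.6,0,0.8,0,0,0,0],[0.6,0,0.6,0,0,0,0],[0.6,0,0.3,0,0,0,0],[0.6,0,0,0,0,0,0],[0.8,0,0,0,0,0,0],[1,0,0,0,0,0,0],[1,0,0,0,0,0,0]]]' 40
python3 -c "
from h import *
togo((.5005,-.2375,.058),-20.4)"
```

```text
t: 23.25
tool_pos: [0.5013, -0.2382, 0.0599]
orientation: [-1.55, 0.287, -0.28]
force: [0.9, 0.5, -1.5]
opening: 0.0269
t 23.25 pos [ 0.5013 -0.2382  0.0599] yaw -20.73 F [ 0.9  0.5 -1.5] T [-0.01 -0.04  0.02] open 0.0269 q6 -0.17
turn deg [-0.08 -0.33 -0.28]
shift cm [-0.09  0.19  0.04]
```

Gripped (27 mm). Now the first turn, within the part that is surely slack (about 40° in all).

```bash
python3 -m creep '[[[1,0,0,0,0,0,0],[1,0,0,0,0,3,0],[1,0,0,0,0,3,0],[1,0,0,0,0,3,0],[1,0,0,0,0,3,0],[1,0,0,0,0,3,0],[1,0,0,0,0,3,0],[1,0,0,0,0,3,0]]]'
python3 -c "
from h import *
togo((.5005,-.2375,.058),-20.4)"
python3 -m creep '[[[1,0,0,0,0,3,0],[1,0,0,0,0,3,0],[1,0,0,0,0,3,0],[1,0,0,0,0,3,0],[1,0,0,0,0,3,0],[1,0,0,0,0,3,0],[1,0,0,0,0,2,0],[1,0,0,0,0,2,0]]]'
python3 -c "
from h import *
togo((.5005,-.2375,.058),-20.4)"
```

```text
t: 24.05
tool_pos: [0.5003, -0.2363, 0.0599]
orientation: [-1.489, 0.585, -0.572]
force: [0.2, 2.2, -0.5]
opening: 0.0271
t 24.05 pos [ 0.5003 -0.2363  0.0599] yaw -42.41 F [ 0.2  2.2 -0.5] T [ 0.3  -0.07  0.14] open 0.0271 q6 0.2
turn deg [ -0.11 -22.01  -0.49]
shift cm [ 0.09  0.19 -0.07]
t: 24.85
tool_pos: [0.5001, -0.2331, 0.06]
orientation: [-1.378, 0.894, -0.875]
force: [-0.1, 1.6, -0.5]
opening: 0.0275
t 24.85 pos [ 0.5001 -0.2331  0.06  ] yaw -65.25 F [-0.1  1.6 -0.5] T [0.19 0.08 0.07] open 0.0275 q6 0.6
turn deg [ -0.17 -44.85  -0.74]
shift cm [ 0.42  0.2  -0.15]
```

```bash
python3 -m creep '[[[1,0.12,0,-0.04,0,1.5,0],[1,0.12,0,-0.04,0,1.5,0],[1,0.1,0,-0.04,0,1.5,0],[1,0.05,0,0,0,1.5,0],[1,0.05,0,0,0,1.5,0],[1,0.05,0,0,0,1.5,0],[1,0.05,0,0,0,1.5,0],[1,0.05,0,0,0,1.5,0]]]'
python3 -c "
from h import *
togo((.5005,-.2375,.058),-20.4)
c=cam('wrist','w9');f=c['frame']
togo(None)"

```

```text
t: 25.65
tool_pos: [0.5018, -0.2372, 0.0599]
orientation: [-1.293, 1.065, -1.042]
force: [0.5, 4.0, -0.1]
opening: 0.0269
t 25.65 pos [ 0.5018 -0.2372  0.0599] yaw -78.09 F [ 0.5  4.  -0.1] T [ 0.83 -0.26  0.16] open 0.0269 q6 0.82
turn deg [ -0.26 -57.69  -0.9 ]
shift cm [ 0.    0.19 -0.13]
t 25.7 pos [ 0.5019 -0.2373  0.0599] yaw -78.19 F [ 0.9  1.7 -0.6] T [ 0.6  -0.35  0.11] open 0.0273 q6 0.82
```

View pics/w9.png

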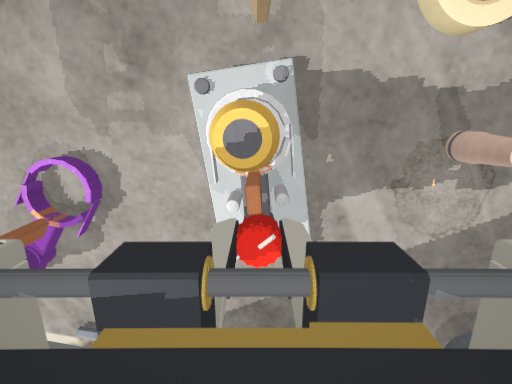

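The pointer (266,242) has turned with the gripper, and the clamp is still seated and in line with the rail. I'll continue in small steps, watching the torque.

```bash
python3 -m creep '[[[1,0.03,0,-0.02,0,1.5,0],[1,0.03,0,-0.02,0,1.5,0],[1,0.03,0,-0.02,0,1.5,0],[1,0.03,0,-0.02,0,1.5,0],[1,0.03,0,-0.02,0,1.5,0],[1,0.03,0,-0.02,0,1.5,0],[1,0.03,0,-0.02,0,1.5,0],[1,0.03,0,-0.02,0,1.5,0]]]'
python3 -c "
from h import *
togo((.5005,-.2375,.058),-20.4)
cam('wrist');togo(None)"
```

```text
t: 26.5
tool_pos: [0.502, -0.239, 0.0599]
orientation: [-1.191, 1.234, -1.211]
force: [2.7, 5.0, -1.1]
opening: 0.0273
t 26.5 pos [ 0.502  -0.239   0.0599] yaw -91.17 F [ 2.7  5.  -1.1] T [ 0.9  -0.47  0.13] open 0.0273 q6 1.04
turn deg [ -0.36 -70.77  -0.9 ]
shift cm [-0.14  0.19 -0.15]
t 26.55 pos [ 0.502  -0.239   0.0599] yaw -91.28 F [ 2.4  4.2 -1.2] T [ 0.79 -0.45  0.17] open 0.0273 q6 1.04
```

```bash
python3 -m creep '[[[1,0,0,-0.01,0,1.5,0],[1,0,0,-0.01,0,1.5,0],[1,0,0,-0.01,0,1.5,0],[1,0,0,-0.01,0,1.5,0],[1,0,0,-0.01,0,1.5,0],[1,0,0,-0.01,0,1.5,0],[1,0,0,-0.01,0,1.5,0],[1,0,0,-0.01,0,1.5,0]]]'
python3 -c "
from h import *
togo((.5005,-.2375,.058),-20.4)
cam('wrist');togo(None)"
```

```text
t: 27.35
tool_pos: [0.5025, -0.2385, 0.0599]
orientation: [-1.071, 1.4, -1.377]
force: [2.4, 5.0, -1.0]
opening: 0.0269
t 27.35 pos [ 0.5025 -0.2385  0.0599] yaw -104.3 F [ 2.4  5.  -1. ] T [ 0.82 -0.45  0.17] open 0.0269 q6 1.27
turn deg [ -0.43 -83.89  -0.89]
shift cm [-0.04  0.19 -0.22]
t 27.4 pos [ 0.5025 -0.2385  0.0599] yaw -104.41 F [ 3.3  3.6 -1.5] T [ 0.75 -0.55  0.14] open 0.0271 q6 1.27
```

```bash
python3 -m creep '[[[1,0,0,-0.01,0,1.5,0],[1,0,0,-0.01,0,1.5,0],[1,0,0,-0.01,0,1.5,0],[1,0,0,-0.01,0,1.5,0],[1,0,0,-0.01,0,1.5,0],[1,0,0,-0.01,0,1.5,0],[1,0,0,-0.01,0,1.5,0],[1,0,0,-0.01,0,1.5,0]]]'
python3 -c "
from h import *
togo((.5005,-.2375,.058),-20.4)
cam('wrist','w10');togo(None)"
```

```text
t: 28.2
tool_pos: [0.503, -0.238, 0.0599]
orientation: [-0.933, 1.561, -1.539]
force: [2.1, 3.8, -2.1]
opening: 0.0272
t 28.2 pos [ 0.503  -0.238   0.0599] yaw -117.42 F [ 2.1  3.8 -2.1] T [ 0.79 -0.47  0.15] open 0.0272 q6 1.5
turn deg [ -0.49 -97.02  -0.89]
shift cm [ 0.08  0.19 -0.24]
t 28.25 pos [ 0.503  -0.238   0.0599] yaw -117.53 F [ 2.1  3.6 -1.6] T [ 0.73 -0.52  0.13] open 0.0276 q6 1.5
```

Still slack at about 97° turned. I'll open, swing back 85° and regrip.

```bash
python3 -m creep '[[[0.8,0,0,0,0,0,0],[0.6,0,0,0,0,0,0],[0.6,0,0,0,0,0,0],[0.6,0,0,0,0.5,-8.5,0.9],[0.6,0,0,0,0,-8.5,0],[0.6,0,0,0,0,-8.5,0],[0.6,0,0,0,0,-8.5,0],[0.6,0,0,0,0,-8.5,0]]]'
python3 -m creep '[[[0.6,0,0,0,0,-8.5,0],[0.6,0,0,0,0,-8.5,0],[0.6,0,0,0,0,-8.5,0],[0.6,0,0,0,0,-8.5,0],[0.6,0,0,0,0,-7,0],[0.6,0,0,0,0,0,0],[0.6,0,0,0,0,0,0],[0.6,0,0,0,0,0,0]]]'
python3 -c "
from h import *
togo((.5025,-.238,.058),-34)
findclamp(cam('wrist'),.03,guess=(.52,-.23),r=.08)"
```

```text
t: 29.05
tool_pos: [0.5025, -0.2433, 0.0617]
orientation: [-1.298, 1.003, -1.007]
force: [-0.0, -0.2, 0.1]
opening: 0.0371
t: 29.85
tool_pos: [0.5016, -0.2481, 0.0634]
orientation: [-1.506, 0.442, -0.463]
force: [-0.2, 0.4, 0.3]
opening: 0.0375
t 29.85 pos [ 0.5016 -0.2481  0.0634] yaw -33.17 F [-0.2  0.4  0.3] T [ 0.06  0.03 -0.06] open 0.0375 q6 0.01
turn deg [-1.13  0.83  0.43]
shift cm [-0.48  0.56  0.89]
knob [ 0.5022 -0.2376  0.071 ] 1916 lug [ 0.5324 -0.2263  0.084 ] 487 ring [ 0.54112649 -0.21851304] 1661
yaw knob->lug 20.6 dist 0.0322
yaw knob->ring 26.1 dist 0.0433
```

```bash
python3 -m creep '[[[0.6,-0.25,0,0.4,-1.1,0.8,0.4],[0.6,-0.2,0.1,0.4,0,0,0],[0.6,0,0.2,0.1,0,0,0],[0.6,0,0,0,0,0,0],[0.6,0,0,0,0,0,0],[0.6,0,0,0,0,0,0],[0.6,0,0,0,0,0,0],[0.6,0,0,0,0,0,0]]]'
python3 -c "
from h import *
togo((.5022,-.2378,.06),-34)"
```

```text
t: 30.7
tool_pos: [0.5028, -0.2386, 0.0603]
orientation: [-1.519, 0.467, -0.47]
force: [0.3, 0.2, -0.1]
opening: 0.0375
t 30.7 pos [ 0.5028 -0.2386  0.0603] yaw -34.28 F [ 0.3  0.2 -0.1] T [-0.03 -0.03 -0.01] open 0.0375 q6 0.06
turn deg [-0.04 -0.28  0.08]
shift cm [-0.09  0.03  0.03]
```

```bash
python3 -m creep '[[[0.7,0,0,0,0,0,0],[0.8,0,0,0,0,0,0],[1,0,0,0,0,0,0],[1,0,0,0,0,0,0],[1,0,0,0,0,0,0],[1,0,0,0,0,1.5,0],[1,0,0,0,0,1.5,0],[1,0,0,0,0,1.5,0]]]' 40
python3 -c "
from h import *
togo((.5022,-.2378,.06),-34)
cam('wrist');togo(None)"
```

```text
t: 31.5
tool_pos: [0.5028, -0.2383, 0.0603]
orientation: [-1.503, 0.533, -0.535]
force: [0.1, 1.7, 0.6]
opening: 0.0274
t 31.5 pos [ 0.5028 -0.2383  0.0603] yaw -39.1 F [0.1 1.7 0.6] T [ 0.17 -0.09  0.13] open 0.0274 q6 0.15
turn deg [-0.07 -5.1   0.05]
shift cm [-0.08  0.03  0.  ]
t 31.55 pos [ 0.5028 -0.2383  0.0603] yaw -39.2 F [ 1.   1.6 -0. ] T [ 0.24 -0.04  0.08] open 0.0273 q6 0.15
```

```bash
python3 -m creep '[[[1,0.01,0,0,0,1,0],[1,0.01,0,0,0,1,0],[1,0.01,0,0,0,1,0],[1,0.01,0,0,0,1,0],[1,0.01,0,0,0,1,0],[1,0.01,0,0,0,1,0],[1,0.01,0,0,0,1,0],[1,0.01,0,0,0,1,0]]]'
python3 -c "
from h import *
togo((.5022,-.2378,.06),-34)
cam('wrist');togo(None)"
```

```text
t: 32.35
tool_pos: [0.5033, -0.238, 0.0603]
orientation: [-1.468, 0.652, -0.653]
force: [-0.4, 2.0, 1.3]
opening: 0.027
t 32.35 pos [ 0.5033 -0.238   0.0603] yaw -47.87 F [-0.4  2.   1.3] T [0.48 0.11 0.19] open 0.027 q6 0.3
turn deg [ -0.11 -13.87  -0.02]
shift cm [-0.09  0.03 -0.07]
t 32.4 pos [ 0.5033 -0.238   0.0603] yaw -47.94 F [-0.4  2.1  1. ] T [0.45 0.04 0.11] open 0.0273 q6 0.3
```

```bash
python3 -m creep '[[[1,0.01,0,0,0,1,0],[1,0.01,0,0,0,1,0],[1,0.01,0,0,0,1,0],[1,0.01,0,0,0,1,0],[1,0.01,0,0,0,1,0],[1,0.01,0,0,0,1,0],[1,0.01,0,0,0,1,0],[1,0.01,0,0,0,1,0]]]'
python3 -c "
from h import *
togo((.5022,-.2378,.06),-34)
cam('wrist');togo(None)"
```

```text
t: 33.2
tool_pos: [0.5039, -0.2381, 0.0603]
orientation: [-1.427, 0.77, -0.769]
force: [-0.5, 3.0, 2.7]
opening: 0.0274
t 33.2 pos [ 0.5039 -0.2381  0.0603] yaw -56.61 F [-0.5  3.   2.7] T [0.67 0.11 0.15] open 0.0274 q6 0.45
turn deg [ -0.15 -22.61  -0.08]
shift cm [-0.12  0.03 -0.13]
t 33.25 pos [ 0.5039 -0.2381  0.0603] yaw -56.68 F [-1.   4.3  3. ] T [ 0.7  -0.04  0.15] open 0.0272 q6 0.45
```

```bash
python3 -m creep '[[[1,0.01,0,0,0,1,0],[1,0.01,0,0,0,1,0],[1,0.01,0,0,0,1,0],[1,0.01,0,0,0,1,0],[1,0.01,0,0,0,1,0],[1,0.01,0,0,0,1,0],[1,0.01,0,0,0,1,0],[1,0.01,0,0,0,1,0]]]'
python3 -c "
from h import *
togo((.5022,-.2378,.06),-34)
cam('wrist');togo(None)"
```

```text
t: 34.05
tool_pos: [0.5042, -0.2382, 0.0603]
orientation: [-1.379, 0.888, -0.885]
force: [-0.2, 5.6, 3.4]
opening: 0.0269
t 34.05 pos [ 0.5042 -0.2382  0.0603] yaw -65.34 F [-0.2  5.6  3.4] T [0.89 0.13 0.23] open 0.0269 q6 0.6
turn deg [ -0.16 -31.34  -0.16]
shift cm [-0.11  0.03 -0.16]
t 34.1 pos [ 0.5041 -0.2381  0.0603] yaw -65.4 F [-0.8  4.7  3.1] T [0.9  0.14 0.12] open 0.0274 q6 0.6
```

```bash
cat >> h.py <<'E'
def tz(n=6):
    a=[]
    for _ in range(n): a.append(readout.read_state()); optics.read_camera('wrist')
    T=np.array([s['wrist_torque'][2] for s in a]);F=np.array([s['force'] for s in a])
    print('Tz mean',T.mean().round(3),T.round(2),'F',F.mean(0).round(1)); togo(None)
E
python3 -c "
from h import *
tz(5)"
python3 -m creep '[[[1,0.01,0,0,0,0.8,0],[1,0.01,0,0,0,0.8,0],[1,0.01,0,0,0,0.8,0],[1,0.01,0,0,0,0.8,0],[1,0.01,0,0,0,0.8,0],[1,0.01,0,0,0,0.8,0],[1,0.01,0,0,0,0.8,0],[1,0.01,0,0,0,0.8,0]]]'
python3 -c "
from h import *
tz(5)"
```

```text
Tz mean 0.118 [0.12 0.1  0.11 0.14 0.12] F [-0.8  5.   2.7]
t 34.35 pos [ 0.5042 -0.2382  0.0603] yaw -65.27 F [-1.   5.9  3.3] T [0.94 0.21 0.1 ] open 0.027 q6 0.6
t: 35.15
tool_pos: [0.5042, -0.2382, 0.0603]
orientation: [-1.338, 0.976, -0.971]
force: [-0.4, 4.2, 3.6]
opening: 0.0271
Tz mean 0.21 [0.29 0.2  0.19 0.21 0.17] F [-1.1  4.8  3.1]
t 35.4 pos [ 0.5043 -0.2382  0.0603] yaw -71.94 F [-1.1  4.7  2.8] T [0.92 0.18 0.18] open 0.0273 q6 0.72
```

```bash
python3 -m creep '[[[1,0.01,0,0,0,0.7,0],[1,0.01,0,0,0,0.7,0],[1,0.01,0,0,0,0.7,0],[1,0.01,0,0,0,0.7,0],[1,0.01,0,0,0,0.7,0],[1,0.01,0,0,0,0.7,0],[1,0,0,0,0,0,0],[1,0,0,0,0,0,0]]]'
python3 -c "
from h import *
tz(5)"
```

```text
t: 36.2
tool_pos: [0.5043, -0.2381, 0.0603]
orientation: [-1.308, 1.035, -1.028]
force: [-0.7, 5.3, 2.3]
opening: 0.027
Tz mean 0.262 [0.27 0.25 0.23 0.27 0.29] F [-0.9  4.9  2.9]
t 36.45 pos [ 0.5043 -0.2382  0.0603] yaw -76.34 F [-1.7  5.   2.1] T [0.84 0.21 0.28] open 0.0275 q6 0.79
```

```bash
python3 -m creep '[[[1,0.01,0,0,0,0.7,0],[1,0.01,0,0,0,0.7,0],[1,0.01,0,0,0,0.7,0],[1,0,0,0,0,0.5,0],[1,0,0,0,0,0,0],[1,0,0,0,0,0,0],[1,0,0,0,0,0,0],[1,0,0,0,0,0,0]]]'
python3 -c "
from h import *
tz(6)"
```

```text
t: 37.25
tool_pos: [0.5044, -0.2381, 0.0603]
orientation: [-1.289, 1.071, -1.063]
force: [-1.5, 4.8, 2.9]
opening: 0.027
Tz mean 0.269 [0.3  0.28 0.24 0.22 0.27 0.29] F [-0.8  4.6  2.6]
t 37.55 pos [ 0.5043 -0.2381  0.0603] yaw -79.07 F [-1.3  4.6  3. ] T [0.8  0.12 0.29] open 0.0272 q6 0.84
```

```bash
python3 -m creep '[[[1,0,0,0,0,0.7,0],[1,0,0,0,0,0.7,0],[1,0,0,0,0,0.7,0],[1,0,0,0,0,0.7,0],[1,0,0,0,0,0,0],[1,0,0,0,0,0,0],[1,0,0,0,0,0,0],[1,0,0,0,0,0,0]]]'
python3 -c "
from h import *
tz(6)"
```

```text
t: 38.35
tool_pos: [0.5043, -0.238, 0.0603]
orientation: [-1.267, 1.111, -1.102]
force: [-0.4, 4.6, 2.3]
opening: 0.0274
Tz mean 0.304 [0.37 0.29 0.32 0.25 0.28 0.31] F [-1.4  4.7  2.7]
t 38.65 pos [ 0.5043 -0.238   0.0603] yaw -82.12 F [-1.9  4.9  2.2] T [0.9  0.17 0.29] open 0.0275 q6 0.89
```

The torque has climbed about 0.15 N m above the friction baseline, which is snug. I'll release and lift away.

```bash
python3 -m creep '[[[0.8,0,0,0,0,0,0],[0.6,0,0,0,0,0,0],[0.6,0,0,0,0,0,0],[0.6,0,0,0,0,0,0],[0.6,0,-0.5,0,0,0,0],[0.6,0,-2,0,0,0,0],[0.6,0,-2.5,0,0,0,0],[0.6,0,-2.5,0,0,0,0]]]'
python3 -m creep '[[[0.6,0,-2,-0.5,0,0,0],[0.6,0,-1,0,0,0,0],[0.6,0,0,0,0,0,0],[0.6,0,0,0,0,0,0],[0.6,0,0,0,0,0,0],[0.6,0,0,0,0,0,0],[0.6,0,0,0,0,0,0],[0.6,0,0,0,0,0,0]]]'
python3 - <<'E'
from h import *
togo(None)
c=cam('wrist','w11');k,l,r=findclamp(c,.03,guess=(.52,-.23),r=.08)
P=cloud(c);n=lambda p,r:np.hypot(P[...,0]-p[0],P[...,1]-p[1])<r
print('knob top',np.median(P[n(k,.009)][:,2]),'lug top',np.median(P[n(l,.003)][:,2]))
d=(l-k)[:2];d/=np.linalg.norm(d);b=(k[:2]+.066*d+l[:2]+.033*d)/2;print('band centre est',b)
for a in range(-120,121,30):
  t=np.arctan2(d[1],d[0])+np.radians(a);q=P[n((.5615+.0235*np.cos(t),-.2163+.0235*np.sin(t)),.002)][:,2];q=q[q<.1];print(a,np.round(np.median(q),4) if len(q) else None,end=' ')
cv2.imwrite('pics/w11c.png',cv2.resize(c['frame'][80:300,130:390],(780,600)[:2])[:,:,::-1])
E
```

```text
t: 39.45
tool_pos: [0.5016, -0.2399, 0.1335]
orientation: [-1.27, 1.117, -1.101]
force: [0.7, 0.1, 0.1]
opening: 0.0369
t: 40.25
tool_pos: [0.4976, -0.2417, 0.1656]
orientation: [-1.27, 1.115, -1.104]
force: [0.5, -0.1, 0.7]
opening: 0.0375
t 40.25 pos [ 0.4976 -0.2417  0.1656] yaw -82.3 F [ 0.5 -0.1  0.7] T [ 0.03  0.05 -0.01] open 0.0375 q6 0.89
knob [ 0.5046 -0.2382  0.071 ] 691 lug [ 0.5351 -0.2274  0.084 ] 168 ring [ 0.54698133 -0.2228739 ] 745
yaw knob->lug 19.4 dist 0.0324
yaw knob->ring 19.8 dist 0.0451
knob top 0.07119584918163177 lug top 0.08419928946968266
band centre est [ 0.56651725 -0.2163395 ]
-120 0.0455 -90 0.0302 -60 0.0461 -30 0.0458 0 0.0446 30 0.0457 60 0.0462 90 0.0427 120 0.0464
```

View pics/w11c.png

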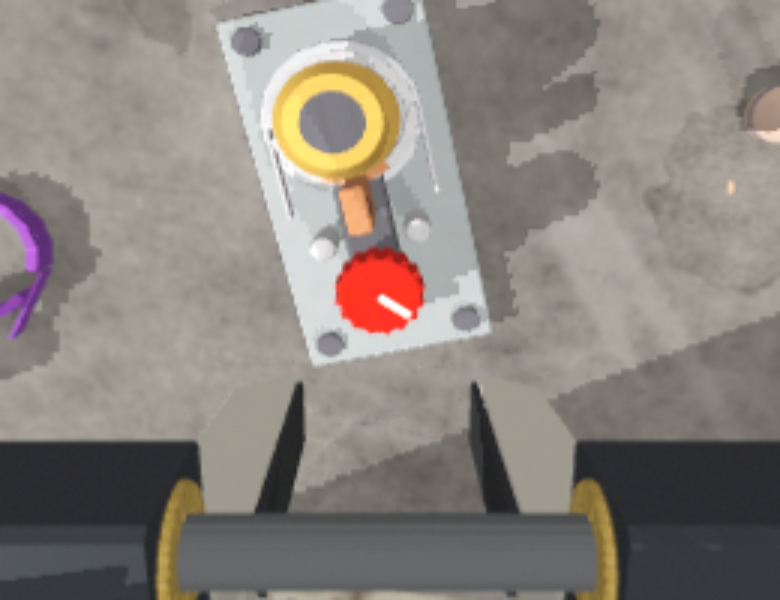

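The clamp is flat (knob top 71.2 mm, lug top 84.2 mm, band top about 46 mm), its yaw matches the rail, and the gripper is clear and empty. The pointer at (393,305) has turned about 145° clockwise. Handing in.

```bash
python3 -c "
from h import *
print(robot.close_job())"
```

```text
the job is handed in; nothing more can be done
None
```

The clamp is fitted flat on the shoulder, tightened to snug and released, and I handed the job in at about 40 s. No verdict was reported.

**What I did:** The neighbouring black arm blocked a straight grasp. I first moved the clamp about 10 cm with a tilted grip, then re-gripped it by the lug across its thickness. I lined it up over the stub with the wrist camera and lowered it in small steps until it touched, with about 3 N of change in the tool force. I then turned the knob about 145° clockwise in two grips.

**Last checks:**
- **Home:** The knob top stood at 71.2 mm, the lug top at 84.2 mm and most of the band top at about 46 mm. That fits a fully home clamp to within about 1 mm.
- **Yaw:** It measured 19.4°, against 19.6° for the rail.
- **Tightness:** Turning torque rose from about 0.12–0.15 N m when slack to about 0.30 N m, so it climbed about 0.15–0.18 N m. Single readings scattered by about 0.04 N m, so that is uncertain by a few hundredths. I had no direct reading of the band's pressing force.
- **Release:** The gripper was open, lifted well clear and showed no load.

**One disagreement:** Working from the knob and lug, the band centre came out about 5 mm off the stub axis along x. The band's shape and my earlier picture of the ring suggest about 2 mm. Either way it is under the 7 mm limit.

**Bystanders:** I did not re-measure their positions at the end. I saw no sign of contact with any of them.

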